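# Put the press tooling away: nest plates on edge in the rack, punches in the stand

## Task

The run on the hand press is over, so put its tooling away: stand every nest plate lying on the bench on edge in a slot of the wooden rack, and move the red-banded punches from the steel set-up block into free holes of the punch stand, fully down. The plates are too wide to be picked up flat, so tip them up on edge against the steel bench stop to get hold of them. Leave the brass-banded punches and the other things on the bench where they are.

Things in the scene. Friction and masses are not known exactly. Their poses are not given: they have to be found in the camera images.
- stop: bench stop screwed to the bench: steel angle 460 mm long (along its y) and 59 mm high, its face a 6 mm plate leaning back 10 degrees from upright, so a plate stood against it leans on it and stays. Origin at bench level in the middle of the foot of its face; its x points away from the robot, square to the face in plan; the plates lie on its -x side. Its base plate (6 mm high, gussets to 30 mm) reaches 44 mm behind the origin; the space above is free
- rack: plate rack: light wooden block 190 (its x) x 44 (its y) x 50 mm high, fixed, with three open-ended sawn slots running along its y, each 13 mm wide and 40 mm deep (slot floor 10 mm above the bench, mouth rounded over by 4 mm each side), at x = -60, 0 and +60 mm. Origin at the centre of its underside. A plate stands on edge in a slot with its faces square to the rack's x and its feet straddling the block (58 mm clear between them), centred along the slot
- plate_plain: square nest plate of anodised aluminium, silver with a dark oval recess on its upper face; slab 92 x 92 x 8 mm standing on four round jig feet, 10 mm in diameter and 10 mm tall, at +-34 mm under its corners, so that its rim lies 10 to 18 mm above the bench; about 0.2 kg; starts flat on the bench. Origin at the centre of the 92 x 92 x 8 mm slab; x and y run along its edges, z is square to its faces, away from the feet. May be absent
- plate_blue: square nest plate of anodised aluminium, blue with three dark bar-shaped recesses on its upper face; slab 92 x 92 x 8 mm standing on four round jig feet, 10 mm in diameter and 10 mm tall, at +-34 mm under its corners, so that its rim lies 10 to 18 mm above the bench; about 0.2 kg; starts flat on the bench. Origin at the centre of the 92 x 92 x 8 mm slab; x and y run along its edges, z is square to its faces, away from the feet. May be absent
- plate_gold: square nest plate of anodised aluminium, gold-coloured with four dark round recesses on its upper face; slab 92 x 92 x 8 mm standing on four round jig feet, 10 mm in diameter and 10 mm tall, at +-34 mm under its corners, so that its rim lies 10 to 18 mm above the bench; about 0.2 kg; starts flat on the bench. Origin at the centre of the 92 x 92 x 8 mm slab; x and y run along its edges, z is square to its faces, away from the feet. May be absent
- setup_block: dark steel set-up block from the press, 150 (its x) x 56 x 36 mm high, fixed, with three blind holes 20 mm in diameter (with a 2 mm lead-in chamfer) and 26 mm deep at x = -46, 0 and +46 mm. Origin at the centre of its underside
- punch1: steel press punch to be put away: plain round shank 16 mm in diameter, 80 mm long, with a RED band from 64 to 74 mm above its foot; starts upright in a hole of the set-up block. Origin at the centre of its foot, z along the punch to its top. May be absent
- punch2: steel press punch to be put away: plain round shank 16 mm in diameter, 80 mm long, with a RED band from 64 to 74 mm above its foot; starts upright in a hole of the set-up block. Origin at the centre of its foot, z along the punch to its top. May be absent
- punch3: steel press punch to be put away: plain round shank 16 mm in diameter, 80 mm long, with a RED band from 64 to 74 mm above its foot; starts upright in a hole of the set-up block. Origin at the centre of its foot, z along the punch to its top. May be absent
- punch_stand: dark wooden punch stand, fixed, 100 x 100 x 42 mm high, with four blind holes 20 mm in diameter (with a 2 mm lead-in chamfer) and 30 mm deep at x, y = +-23 mm. Origin at the centre of its underside
- punch_stand_hole0 (a point): centre of the mouth of the stand's hole at its x, y = -23, -23 mm, 42 mm above the bench
- punch_stand_hole1 (a point): centre of the mouth of the stand's hole at its x, y = +23, -23 mm, 42 mm above the bench
- punch_stand_hole2 (a point): centre of the mouth of the stand's hole at its x, y = -23, +23 mm, 42 mm above the bench
- punch_stand_hole3 (a point): centre of the mouth of the stand's hole at its x, y = +23, +23 mm, 42 mm above the bench
- stored0: punch already stored in the stand, to be left there: same 16 x 80 mm shank but with a BRASS-coloured band. Origin at the centre of its foot. May be absent
- stored1: punch already stored in the stand, to be left there: same 16 x 80 mm shank but with a BRASS-coloured band. Origin at the centre of its foot. May be absent
- stored2: punch already stored in the stand, to be left there: same 16 x 80 mm shank but with a BRASS-coloured band. Origin at the centre of its foot. May be absent
- tub_a: white plastic tub, 100 x 100 x 60 mm, a bystander; origin at the centre of its underside
- tub_b: another such tub, a bystander
- jar: amber jar with green lid, 68 mm in diameter, 85 mm high, a bystander; origin at the centre of its underside
- coil: coil of wire, 124 mm across, 16 mm high, a bystander; origin at the centre of its underside
- wrench: steel wrench 150 mm long, lying flat, a bystander
- strap: dark clamping strap 100 x 32 x 14 mm with its nut, lying flat, a bystander
Things that resemble listed ones, but are neither listed nor needed, are in the scene too. Leave any purple or turquoise look-alike of the plate_plain alone.

How it is judged:
By the outcome, as a careful person would: the job done as asked, in the order asked, and still so for the second after the job is handed in, with the robot touching nothing.
Of plate_plain, plate_blue, plate_gold only 2 to 3 are there at a start; the rules pass over those that are not, and their reading is None.
Of punch1, punch2, punch3 only 2 to 3 are there at a start; the rules pass over those that are not, and their reading is None.
Of stored0, stored1, stored2 only 1 to 1 are there at a start; the rules pass over those that are not, and their reading is None.
At some moment in a run one of plate_plain, plate_blue, plate_gold may be knocked a few centimetres aside while the robot is not near it.
It also fails if it takes over 210 s, if anything falls off the work surface, if the arm or the gripper's body presses on something with over 40 N, if the wrist force passes 120 N, or if a joint passes its speed limit or range.

## Robot

A 6-joint arm with a two-finger parallel gripper is mounted at the origin on the work surface. World frame = base frame: x ahead of the robot, y to its left, z up, the work surface at z = 0. Lengths are in mm, angles in rad, forces in N, time in s.
With the tool pointing down it reaches from about 250 to 775 mm from the base axis. Payload 4 kg.
Tool frame: the origin (TCP) lies at the very end of the fingers, on their centre line; the grasp point (between the pads) lies 19 mm behind it; z points along the fingers, y is the line along which they close (so a half turn about z gives the same grasp; the last joint's range is limited). The gripper opens to 94 mm and grips with 3 to 60 N. Pads are 16 mm wide; open, the fingers measure 119 mm over their backs; the gripper's body (75 mm by 177 mm) begins 78 mm behind the grasp point.
Start: joints at [-0.103, 0.087, 1.371, -0, 1.684, -0.103], TCP at [550.018, -0.007, 205.506] pointing down, gripper open.
Joint ranges: [-3.1, 3.1], [-0.76, 2.03], [0.27, 2.55], [-1.08, 4.22], [0.17, 2.65], [-2.57, 2.57]. Speed limits (rad/s): [2.79, 2.79, 3.14, 3.14, 3.14, 3.14].

## Interface

Orientations are given as a unit quaternion [w, x, y, z].
In Python, from plant import ctrl gives the robot as it stands. The module is installed in compiled form; this text tells all that it offers.
- The arm moves only by the shell command python3 -m inch 'ROWS' [FORCE]. ROWS is JSON, a list of rows, each an object of numbers: "dx", "dy", "dz": the shift along the tool's x, y, z in mm; "wx", "wy", "wz": the turn, a rotation vector about the tool's x, y, z in degrees; "grip": the finger opening in mm, from 0 to 94. In form: [{"dx": .., "dy": .., "dz": .., "wx": .., "wy": .., "wz": .., "grip": ..}, ...]. A call has 1 to 20 rows; each row shifts and turns the commanded pose from where the row before left it, along the tool's axes as they then stand; what a row does not reach is not made up. A row lasts 1/10 s, in which the tool goes at most 50 mm and 8.59 degrees, less where a joint would pass 70% of its speed; a pose out of reach is approached as far as the arm can. A call is refused whole if a number of a shift passes 50 or a number of a turn 8.59, either way. A call with a gripper value outside its range is refused whole. The fingers move at their own pace and stop on an object; FORCE is the grip in N (left out, the last holds). Time passes only in rows, so rows that do not move let the fingers close. It gives the time, the measured TCP pose, the force, the opening and the grip force at its end, in the units of the state.
- ctrl.read_state(): the state, without advancing time (a new reading comes with each control period).
- ctrl.get_image(name): name is "scene" or "side" or "wrist"; returns a dict with "image" (384x512x3 uint8, red, green, blue), "z_map" (384x512 float32, mm along the optical axis (not along the pixel's ray), 0 where there is no reading), "fx", "fy", "cx", "cy" (pixels), "R" (3x3) and "t" (3): a world point X has camera coordinates R X + t; the wrist camera has in their place "mount" (4x4, takes a point from camera to tool coordinates, whose origin is the TCP and whose axes are the flange's). Camera axes: x right, y down, z forward; pixel columns grow to the right and rows downward; lengths in mm; the calibration is good to about 2 mm. The wrist camera is an equidistant fisheye: a pixel r from the principal point sees the ray r / f radians off the axis. A picture is of the moment at which its call begins: read the wrist's pose just before it.
- ctrl.hand_in(): hands the job in; it is judged then, once.
Trained networks look in the newest picture that a camera, given by its name, has taken for a name from the list of things; names that differ only in an ending like _2 or _b are one class to them, and where a whole thing is asked for, a point or a joint stands for the part that bears it (a point fixed in the world has none). Each returns a list of dicts, best first, with "score" (0 to 1); they miss things now and then, are a little off and sometimes report something else, mostly with a low value. They report only what shows in the picture. A call takes as long as a camera call. They do not tell look-alikes from the thing itself.
- ctrl.masks_of(camera, query): "region" (384x512 bool, what is visible of it) and "rect" ([left, top, right, bottom] in pixels, round what is visible of it).
- ctrl.landmark_of(camera, query): "uv" ([column, row] in pixels: a listed point, or the origin of a listed thing).
The state is a dict: "time_s": time; "joints": joint angles; "qvel": joint speeds; "effort": joint torques, N m; "position": TCP position; "tcp_rot": TCP orientation; "contact_force": force on the tool from outside, world axes, zero at the start; "torque": the same for the moment, N m; "opening": finger opening in mm; "grip_force": force on a finger pad.
Only numpy, scipy, OpenCV 4.12 (cv2) and the standard library are available. Lean on these libraries where they do the work, as an engineer would, in place of code of your own. Each camera call takes 0.05 s, during which the arm holds its last target. There are 200 camera calls.

## Working session

There is one attempt and no reset: what is moved stays moved. The work goes in short steps, Python scripts to look and compute and a shell command to move; the robot and the scene stay as the last step left them, time stands still between calls to the robot, and variables do not carry over. Pictures are saved under pics/ and viewed, at most 14 in all, crops included, and the job is handed in when it is done.

```bash
mkdir -p pics; ls; python3 - <<'E'
from plant import ctrl
import cv2,numpy as np
for n in("scene","side"):
    d=ctrl.get_image(n); cv2.imwrite(f"pics/{n}0.png",cv2.resize(d["image"][:,:,::-1],(800,600),interpolation=cv2.INTER_CUBIC))
    np.savez(f"{n}0.npz",**d); print(n,d["fx"],d["cx"],d["cy"],np.round(-d["R"].T@d["t"]),np.round(d["R"],2).tolist())
d=ctrl.get_image("wrist");print({k:v for k,v in d.items() if k not in("image","z_map")})
print(ctrl.read_state())
E
```

```text
pics
scene 428.25290459635977 261.68162334822205 195.83772216890202 [1344. -743.  796.] [[0.63, 0.78, 0.02], [0.46, -0.35, -0.81], [-0.62, 0.52, -0.58]]
side 422.8215628554515 255.07947735206486 194.63924460086255 [451. 952. 709.] [[-0.99, -0.13, 0.0], [-0.07, 0.52, -0.85], [0.11, -0.84, -0.52]]
{'fx': 297.3186396354542, 'fy': 297.3186396354542, 'cx': 251.83630797896257, 'cy': 185.01549514867543, 'mount': array([[ 1.77212084e-04, -9.57757571e-01, -2.87576780e-01,
         8.52764740e+01],
       [ 9.99999903e-01,  5.38694929e-05,  4.36816047e-04,
         1.24885454e+00],
       [-4.02872261e-04, -2.87576829e-01,  9.57757488e-01,
        -1.79492658e+02],
       [ 0.00000000e+00,  0.00000000e+00,  0.00000000e+00,
         1.00000000e+00]])}
{'time_s': 0.15, 'joints': array([-1.03115447e-01,  8.78074019e-02,  1.37189643e+00, -1.12250146e-05,
        1.68360005e+00, -1.03054509e-01]), 'qvel': array([-0.00034022, -0.00303542, -0.00287473, -0.00027205,  0.00168361,
        0.00088421]), 'effort': array([ 1.24418581e-03, -3.40636396e+01, -3.02795255e+01,  7.18983379e-02,
        3.04441026e-02, -1.11468453e-04]), 'position': array([5.49579822e+02, 2.64343819e-02, 2.04566349e+02]), 'tcp_rot': array([-6.60535823e-04,  7.07128510e-01,  7.07084534e-01, -5.43867925e-04]), 'contact_force': array([0.34763855, 0.21579433, 1.10313799]), 'torque': array([-0.019495  ,  0.00515427,  0.03263072]), 'grip_force': 0.0, 'opening': 93.9249728465871}
```

View pics/scene0.png

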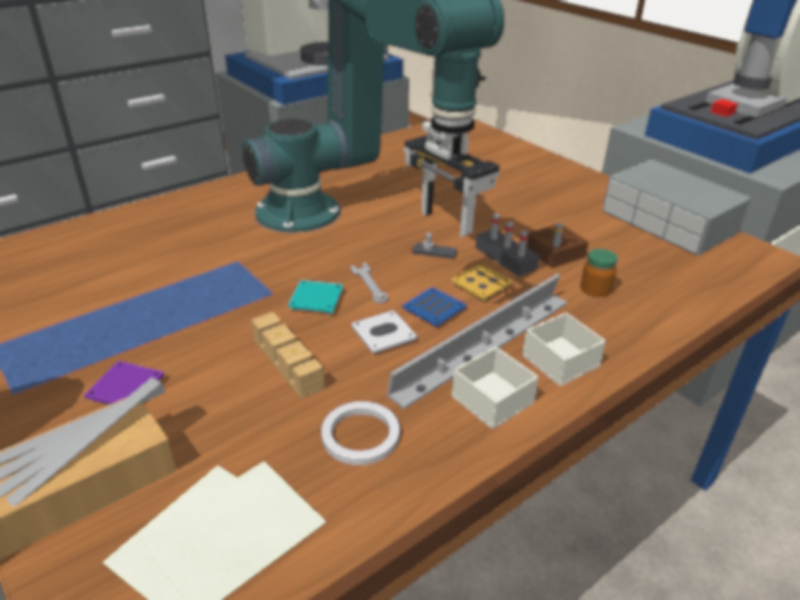

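View pics/side0.png

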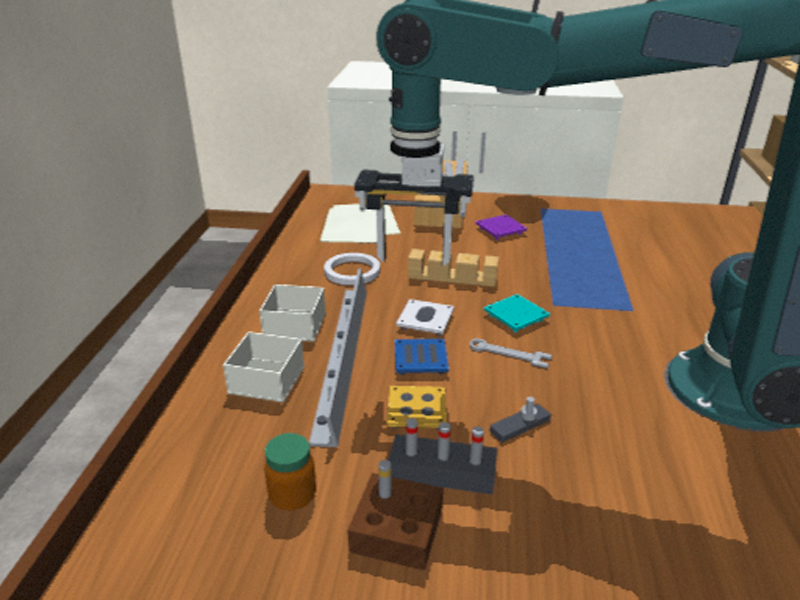

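Scene view (800x600 px): white plate (384,330), blue (435,306) and gold (483,281) lie before the stop (390,390)-(555,285). The rack is at (290,352), the set-up block with three red punches at (508,245), and the stand with one brass punch at (558,243). The turquoise and purple look-alikes are at (316,296) and (125,383). The side view agrees.

```bash
cat > h.py <<'E'
from plant import ctrl
import numpy as np, cv2
from scipy.spatial.transform import Rotation as Ro
def ray(d,uv):
    v=np.array([(uv[0]-d["cx"])/d["fx"],(uv[1]-d["cy"])/d["fy"],1.]); return -d["R"].T@d["t"], d["R"].T@v
def tri(da,ua,db,ub):
    (a,u),(b,v)=ray(da,ua),ray(db,ub); s,*_=np.linalg.lstsq(np.c_[u,-v],b-a,rcond=None)
    p,q=a+s[0]*u,b+s[1]*v; return (p+q)/2,np.linalg.norm(p-q)
def atz(d,uv,z):
    o,r=ray(d,uv); return o+r*(z-o[2])/r[2]
def cloud(d,m=None):
    z=d["z_map"]; v,u=np.nonzero((z>0)&(m if m is not None else True)); zz=z[v,u]
    c=np.c_[(u-d["cx"])/d["fx"]*zz,(v-d["cy"])/d["fy"]*zz,zz]; return (c-d["t"])@d["R"]
def st():
    s=ctrl.read_state(); w,x,y,z=s["tcp_rot"]; return s,np.array(s["position"]),Ro.from_quat([x,y,z,w]).as_matrix()
E
cat > m.py <<'E'
from h import *
D={n:ctrl.get_image(n) for n in("scene","side")}
for q in ["stop","rack","plate_plain","plate_blue","plate_gold","setup_block","punch1","punch_stand","punch_stand_hole0","punch_stand_hole3","stored0"]:
    L={n:[x for x in ctrl.landmark_of(n,q) if x["score"]>.3][:4] for n in D}
    print(q)
    for a in L["scene"]:
        for b in L["side"]:
            p,e=tri(D["scene"],a["uv"],D["side"],b["uv"])
            if e<12: print("   ",np.round(p,1),round(e,1),round(a["score"],2),round(b["score"],2))
    for n in D:
        for m in [x for x in ctrl.masks_of(n,q) if x["score"]>.4][:3]:
            if q.startswith(("plate","rack","stop","setup","punch_stand")) and "hole" not in q:
                c=cloud(D[n],cv2.erode(m["region"].astype(np.uint8),np.ones((3,3)))>0)
                if len(c)<20: continue
                hi=np.percentile(c[:,2],90); t=c[abs(c[:,2]-hi)<5]
                r=cv2.minAreaRect(t[:,:2].astype(np.float32)); print("  ",n,round(m["score"],2),"top",round(hi,1),"rect",np.round(r[0],1),np.round(r[1],1),round(r[2],1),len(c))
E
python3 m.py
```

```text
stop
    [657.2  -1.7   0. ] 1.0 0.79 0.63
   scene 0.93 top 51.7 rect [668.9  -3. ] [  5.9 445.8] 4.3 2341
   side 0.88 top 57.6 rect [663.2  16.6] [  8.3 429.8] 4.3 1322
rack
    [ 500.6 -321.8    7.2] 0.0 0.72 0.91
   scene 0.97 top 51.8 rect [ 501.  -323.2] [ 40.2 185.3] 87.1 986
   side 0.56 top 49.6 rect [ 494.  -314.9] [ 49.1 188.3] 86.8 824
plate_plain
    [ 378.5 -568.9    8.7] 11.5 0.92 0.78
    [ 358.1 -169.6    9.2] 5.9 0.7 0.82
   scene 0.97 top 21.0 rect [ 540.7 -135.1] [88.6 91.4] 81.6 537
   scene 0.79 top 20.9 rect [ 392.4 -575.5] [90.3 91.1] 33.0 620
   scene 0.57 top 21.4 rect [ 365.9 -175.1] [86.2 90.9] 42.8 432
   side 0.83 top 19.5 rect [ 360.4 -168.1] [90.  85.1] 41.2 414
   side 0.82 top 19.3 rect [ 534.9 -130. ] [91.8 83.1] 79.5 437
   side 0.55 top 20.0 rect [ 392.6 -565.7] [81.5 78.9] 37.5 171
plate_blue
   scene 0.96 top 21.0 rect [538.6  -4.2] [83.8 90.1] 8.8 421
   side 0.74 top 19.1 rect [ 5.319e+02 -3.000e-01] [86.3 89.1] 8.8 593
plate_gold
    [524.2 138.4  18.1] 4.4 0.72 0.75
   scene 0.76 top 21.4 rect [531.  132.2] [88.7 88.1] 5.3 367
   scene 0.52
[... 275 characters left out ...]
145.8] 86.4 1401
punch1
    [430.2 262.9   6.1] 3.2 0.64 0.45
    [521.  257.3  10.4] 2.0 0.43 0.66
    [476.6 264.5   9. ] 3.3 0.42 0.61
    [475.1 269.3  15.2] 0.4 0.41 0.61
punch_stand
   scene 0.89 top 44.4 rect [532.1 368.2] [98.3 97.6] 80.3 525
   side 0.56 top 42.6 rect [524.7 373.1] [99.4 97.7] 82.3 2355
punch_stand_hole0
    [549.8 339.   38.5] 7.5 0.61 0.78
    [509.1 349.4  48.5] 9.9 0.57 0.58
    [506.4 403.9  44.9] 5.1 0.57 0.84
    [540.5 364.5  70.7] 4.1 0.57 0.78
punch_stand_hole3
    [549.8 339.   38.5] 7.5 0.61 0.78
    [509.1 349.4  48.5] 9.9 0.57 0.58
    [506.4 403.9  44.9] 5.1 0.57 0.84
    [540.5 364.5  70.7] 4.1 0.57 0.78
stored0
    [551.1 335.7   3.5] 11.4 0.56 0.69
```

```bash
cat >> h.py <<'E'
def wray(d,u,v):
    x,y=(np.asarray(u)-d["cx"])/d["fx"],(np.asarray(v)-d["cy"])/d["fy"]; th=np.hypot(x,y); k=np.where(th>1e-9,np.tan(th)/np.maximum(th,1e-9),1)
    return np.stack([x*k,y*k,np.ones_like(x)],-1)
def wcloud(d,P,R,m=None):
    z=d["z_map"]; v,u=np.nonzero((z>0)&(m if m is not None else True))
    c=wray(d,u,v)*z[v,u][:,None]; return (c@d["mount"][:3,:3].T+d["mount"][:3,3])@R.T+P
def wrist():
    s,P,R=st(); return ctrl.get_image("wrist"),P,R
def toprect(c,lo=5,q=85):
    hi=np.percentile(c[:,2],q); t=c[abs(c[:,2]-hi)<lo]; r=cv2.minAreaRect(t[:,:2].astype(np.float32)); return round(hi,1),np.round(r[0],1),np.round(r[1],1),round(r[2],1),len(t)
def er(m,k=3): return cv2.erode(m.astype(np.uint8),np.ones((k,k)))>0
E
python3 - <<'E'
from h import *
d,P,R=wrist(); cv2.imwrite("pics/w0.png",d["image"][:,:,::-1])
for q in ["plate_plain","plate_blue","plate_gold","stop","rack","setup_block","punch_stand"]:
    for m in [x for x in ctrl.masks_of("wrist",q) if x["score"]>.4][:3]:
        c=wcloud(d,P,R,er(m["region"])); 
        if len(c)>30: print(q,round(m["score"],2),m["rect"],*toprect(c))
        if q=="stop" and len(c)>30:
            for zz in (15,30,45,57):
                t=c[abs(c[:,2]-zz)<3]; 
                if len(t)>10: k=np.polyfit(t[:,1],t[:,0],1); print(zz,len(t),t[:,1].min(),t[:,1].max(),"slope",k[0],"x at y0",k[1])
E
```

```text
plate_plain 0.69 [208.3, 223.3, 283.2, 287.2] 19.1 [ 539.9 -133.2] [93.1 90. ] 80.7 3456
plate_plain 0.68 [79.9, 28.8, 145.6, 95.2] 25.2 [353.1 135.6] [23.5 20.9] 68.0 157
plate_plain 0.64 [103.8, 238.1, 172.8, 286.4] 19.0 [ 365.6 -168.1] [82.1 87.4] 41.6 637
plate_blue 0.64 [197.4, 128.0, 278.7, 208.2] 19.2 [535.5  -1.7] [88.4 90.6] 9.1 4646
stop 0.69 [321.7, 0.0, 359.7, 297.2] 58.0 [667.3  13.6] [  8.6 383.1] 4.5 1618
15 518 -206.99215794328893 216.53460711212261 slope -0.075606281941809 x at y0 659.8401805152488
30 543 -195.37186830295707 212.48841901783007 slope -0.07723438728986207 x at y0 662.1709950918616
45 551 -183.53944954423326 206.98768251554998 slope -0.0758897755270627 x at y0 663.2009777161863
57 1438 -177.69814512857258 204.29734185001433 slope -0.07727874125418471 x at y0 667.7940141943894
rack 0.93 [163.4, 325.1, 277.2, 364.4] 50.1 [ 498.  -310.3] [186.7  40.7] 0.5 819
```

View pics/w0.png

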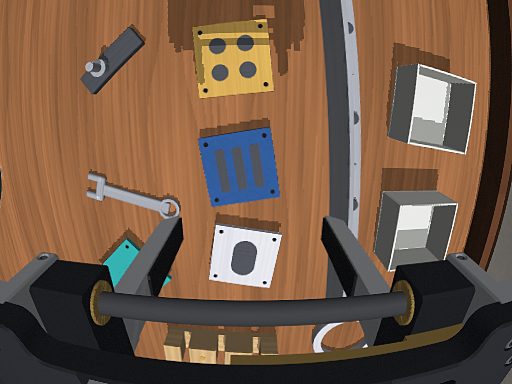

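Wrist view (512x384 px): gold (235,60), blue (238,167), white (246,254), stop face at column 335. Wrist heights fit: plate 19, rack 50, stop 58 mm. I'm starting with the plain plate, with closed fingers pitched 15° tip forward behind its near rim.

```bash
python3 -m inch '[{"wz":-4.36,"grip":0},{"dx":-33,"dy":-22,"dz":31},{"dx":-33,"dy":-22,"dz":31},{"dx":-33,"dy":-22,"dz":31},{"dx":-33,"dy":-22,"dz":31},{"wx":-7.5},{"wx":-7.5},{"dy":-4.5,"dz":17},{"dy":-4.5,"dz":17},{"dy":-4.5,"dz":17},{},{},{}]' 20
```

```text
schema error: expected keys dx, dy, dz, wx, wy, wz, grip
```

```bash
python3 -m inch '[{"dx":0,"dy":0,"dz":0,"wx":0,"wy":0,"wz":-4.36,"grip":0},{"dx":-33,"dy":-22,"dz":31,"wx":0,"wy":0,"wz":0,"grip":0},{"dx":-33,"dy":-22,"dz":31,"wx":0,"wy":0,"wz":0,"grip":0},{"dx":-33,"dy":-22,"dz":31,"wx":0,"wy":0,"wz":0,"grip":0},{"dx":-33,"dy":-22,"dz":31,"wx":0,"wy":0,"wz":0,"grip":0},{"dx":0,"dy":0,"dz":0,"wx":-7.5,"wy":0,"wz":0,"grip":0},{"dx":0,"dy":0,"dz":0,"wx":-7.5,"wy":0,"wz":0,"grip":0},{"dx":0,"dy":-4.5,"dz":17,"wx":0,"wy":0,"wz":0,"grip":0},{"dx":0,"dy":-4.5,"dz":17,"wx":0,"wy":0,"wz":0,"grip":0},{"dx":0,"dy":-4.5,"dz":17,"wx":0,"wy":0,"wz":0,"grip":0},{"dx":0,"dy":0,"dz":0,"wx":0,"wy":0,"wz":0,"grip":0},{"dx":0,"dy":0,"dz":0,"wx":0,"wy":0,"wz":0,"grip":0}]' 20
```

```text
time_s: 4.05
position: [473.0, -137.4, 29.8]
tcp_rot: [0.089, 0.674, 0.727, 0.096]
contact_force: [-0.3, -0.1, 1.0]
opening: 1.3
grip_force: 0.0
```

```bash
python3 -m inch '[{"dx":0,"dy":-3.2,"dz":12.2,"wx":0,"wy":0,"wz":0,"grip":0},{"dx":0,"dy":-3.2,"dz":12.2,"wx":0,"wy":0,"wz":0,"grip":0},{"dx":0,"dy":0,"dz":0,"wx":0,"wy":0,"wz":0,"grip":0}]'; python3 -m inch '[{"dx":0,"dy":9.66,"dz":2.59,"wx":0,"wy":0,"wz":0,"grip":0},{"dx":0,"dy":9.66,"dz":2.59,"wx":0,"wy":0,"wz":0,"grip":0},{"dx":0,"dy":9.66,"dz":2.59,"wx":0,"wy":0,"wz":0,"grip":0},{"dx":0,"dy":9.66,"dz":2.59,"wx":0,"wy":0,"wz":0,"grip":0},{"dx":0,"dy":9.66,"dz":2.59,"wx":0,"wy":0,"wz":0,"grip":0},{"dx":0,"dy":9.66,"dz":2.59,"wx":0,"wy":0,"wz":0,"grip":0},{"dx":0,"dy":9.66,"dz":2.59,"wx":0,"wy":0,"wz":0,"grip":0},{"dx":0,"dy":9.66,"dz":2.59,"wx":0,"wy":0,"wz":0,"grip":0},{"dx":0,"dy":0,"dz":0,"wx":0,"wy":0,"wz":0,"grip":0}]'; python3 -m inch '[{"dx":0,"dy":5.8,"dz":1.55,"wx":0,"wy":0,"wz":0,"grip":0},{"dx":0,"dy":5.8,"dz":1.55,"wx":0,"wy":0,"wz":0,"grip":0},{"dx":0,"dy":0,"dz":0,"wx":0,"wy":0,"wz":0,"grip":0}]'
```

```text
time_s: 4.35
position: [471.5, -136.5, 1.9]
tcp_rot: [0.087, 0.674, 0.727, 0.095]
contact_force: [-0.9, 1.4, -0.7]
opening: 0.4
grip_force: 0.0
time_s: 5.25
position: [554.8, -131.3, 4.9]
tcp_rot: [0.09, 0.674, 0.727, 0.096]
contact_force: [0.6, -0.5, 0.9]
opening: 0.4
grip_force: 0.0
time_s: 5.55
position: [563.8, -130.8, 4.2]
tcp_rot: [0.088, 0.674, 0.728, 0.094]
contact_force: [-5.9, -1.6, 3.8]
opening: 0.4
grip_force: 3.4
```

```bash
python3 - <<'E'
from h import *
d,P,R=wrist(); s=ctrl.get_image("side"); 
a=cv2.resize(d["image"][:,:,::-1],(400,300)); b=cv2.resize(s["image"][150:262,190:340,::-1],(400,300),interpolation=cv2.INTER_CUBIC)
cv2.imwrite("pics/p1.png",np.hstack([a,b]))
for n,D in(("wrist",d),("side",s)):
    for m in ctrl.masks_of(n,"plate_plain")[:3]:
        c=wcloud(d,P,R,er(m["region"])) if n=="wrist" else cloud(s,er(m["region"]))
        if len(c)>30: print(n,round(m["score"],2),m["rect"],*toprect(c))
E
```

```text
wrist 0.96 [268.6, 147.0, 395.7, 276.0] 18.9 [ 619.3 -118. ] [92.7 92.3] 3.3 13435
wrist 0.56 [0.0, 239.5, 24.0, 282.0] 18.8 [ 397.3 -151.3] [26.  17.6] 75.2 454
side 0.81 [310.1, 190.8, 351.4, 215.5] 19.1 [ 359.7 -166.9] [85.1 89.2] 41.0 389
side 0.7 [229.2, 192.8, 258.6, 213.8] 18.8 [ 617.4 -116.1] [83.9 92.1] 6.4 439
side 0.68 [308.4, 137.3, 340.8, 150.3] 19.4 [ 391.1 -573.2] [87.2 95. ] 35.4 204
```

View pics/p1.png

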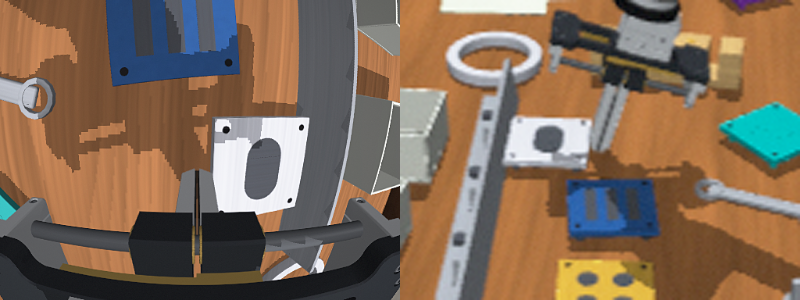

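Wrist half (left): the plain plate sits flush on the stop at (262,163). Side half (right): same, at (548,138). It measures (619,-118), yaw about 4°, and the fingertip is 12 mm off centre in y. I'll recentre, then tip it.

```bash
python3 -m inch '[{"dx":0,"dy":-5.8,"dz":-1.55,"wx":0,"wy":0,"wz":0,"grip":0},{"dx":12.5,"dy":0,"dz":0,"wx":0,"wy":0,"wz":0,"grip":0},{"dx":0,"dy":5.8,"dz":1.55,"wx":0,"wy":0,"wz":0,"grip":0},{"dx":0,"dy":2.9,"dz":0.78,"wx":0,"wy":0,"wz":0,"grip":0},{"dx":0,"dy":0,"dz":0,"wx":0,"wy":0,"wz":0,"grip":0}]'; cat > arc.py <<'E'
from h import *
# tip-up path in the stop frame (x,z), printed as tool rows; start phi=0
w=11.;T=np.radians
def pose(p,ahead=4):
    th=min(30,15+p); zf=max(0,10*np.cos(T(p))-7*np.sin(T(p))) if p<55 else 0
    C=np.array([zf*.176-92*np.cos(T(p)),zf+92*np.sin(T(p))]); s=3 if p<60 else min(8,3+(p-60)/4)
    a=T(min(90-th,p)) if p>60 else T(90-th); a=T(p) if p>60 else a
    B=C+s*np.array([np.cos(a),-np.sin(a)]); t=T(th)
    return th,B-w*np.array([np.cos(t),np.sin(t)])+[ahead,0]
ph=[0,5,10,15,20,25,30,35,40,45,50,55,60,65,70,75,80,85,90,95,99]
q=[pose(p) for p in ph]; print(q[0],q[-1])
for i in range(1,len(ph)):
    t=T(q[i-1][0]); d=q[i][1]-q[i-1][1]
    print(ph[i],"dy %.1f dz %.1f wx %.1f"%(d@[np.cos(t),np.sin(t)],d@[np.sin(t),-np.cos(t)],q[i-1][0]-q[i][0]), np.round(q[i][1],0))
E
python3 arc.py
```

```text
time_s: 6.25
position: [563.2, -116.6, 3.8]
tcp_rot: [0.085, 0.673, 0.728, 0.093]
contact_force: [-16.8, -0.4, 12.2]
opening: 0.9
grip_force: 8.1
(15, array([-96.08872695,   4.25521303])) (30, array([ 7.61421562, 77.46582061]))
5 dy 2.4 dz -6.1 wx -5.0 [-95.  11.]
10 dy 3.6 dz -5.5 wx -5.0 [-94.  17.]
15 dy 4.7 dz -4.8 wx -5.0 [-92.  24.]
20 dy 5.4 dz -4.8 wx 0.0 [-89.  30.]
25 dy 5.8 dz -4.2 wx 0.0 [-86.  37.]
30 dy 6.2 dz -3.6 wx 0.0 [-83.  43.]
35 dy 6.5 dz -2.9 wx 0.0 [-79.  49.]
40 dy 6.8 dz -2.3 wx 0.0 [-74.  54.]
45 dy 7.0 dz -1.6 wx 0.0 [-69.  59.]
50 dy 7.1 dz -0.9 wx 0.0 [-63.  63.]
55 dy 7.3 dz -0.2 wx 0.0 [-57.  67.]
60 dy 8.0 dz -0.4 wx 0.0 [-50.  72.]
65 dy 7.6 dz 1.6 wx 0.0 [-43.  74.]
70 dy 7.4 dz 2.2 wx 0.0 [-35.  76.]
75 dy 7.0 dz 2.8 wx 0.0 [-28.  77.]
80 dy 6.7 dz 3.4 wx 0.0 [-20.  77.]
85 dy 6.8 dz 2.8 wx 0.0 [-13.  78.]
90 dy 6.5 dz 3.4 wx 0.0 [-6. 78.]
95 dy 6.2 dz 3.9 wx 0.0 [ 2. 78.]
99 dy 4.7 dz 3.5 wx 0.0 [ 8. 77.]
```

```bash
python3 -m inch '[{"dx":0,"dy":2.4,"dz":-6.1,"wx":-5,"wy":0,"wz":0,"grip":0},{"dx":0,"dy":3.6,"dz":-5.5,"wx":-5,"wy":0,"wz":0,"grip":0},{"dx":0,"dy":4.7,"dz":-4.8,"wx":-5,"wy":0,"wz":0,"grip":0},{"dx":0,"dy":5.4,"dz":-4.8,"wx":0,"wy":0,"wz":0,"grip":0},{"dx":0,"dy":0,"dz":0,"wx":0,"wy":0,"wz":0,"grip":0}]'; python3 - <<'E'
from h import *
d,P,R=wrist(); s=ctrl.get_image("side"); 
a=cv2.resize(d["image"][:,:,::-1],(400,300)); b=cv2.resize(s["image"][150:262,190:340,::-1],(400,300),interpolation=cv2.INTER_CUBIC)
cv2.imwrite("pics/p2.png",np.hstack([a,b]))
for m in ctrl.masks_of("wrist","plate_plain")[:1]:
    c=wcloud(d,P,R,er(m["region"],5)); k=np.linalg.lstsq(np.c_[c[:,:2]-c[:,:2].mean(0),np.ones(len(c))],c[:,2],rcond=None)[0]; print(np.round(c.min(0)),np.round(c.max(0)),k)
E
```

```text
time_s: 6.75
position: [575.4, -117.7, 32.6]
tcp_rot: [0.177, 0.656, 0.708, 0.19]
contact_force: [-0.0, 0.2, 0.2]
opening: 0.6
grip_force: 0.0
[ 568. -162.   13.] [664. -70.  20.] [ 4.74710312e-03 -7.43658849e-04  1.83544651e+01]
```

View pics/p2.png

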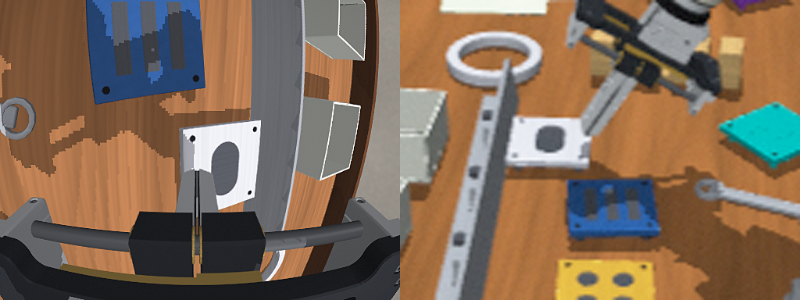

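The lift slipped: the plate is still flat at (548,142) on the right half, with the fingertip above its near rim. I'll check the true fingertip thickness from the stored depth maps.

```bash
python3 - <<'E'
from h import *
P=np.array([549.6,0,204.6])
for n in("scene0","side0"):
    D=dict(np.load(n+".npz")); c=cloud(D)-P; c=c[(abs(c[:,0])<70)&(abs(c[:,1])<25)&(c[:,2]>-8)&(c[:,2]<90)]
    print(n)
    for z in range(-6,90,6):
        t=c[abs(c[:,2]-z)<3]
        f=t[t[:,0]>20]; g=t[t[:,0]<-20]
        for k in(f,g):
            if len(k)>3: print(z,len(k),"x %.0f..%.0f y %.0f..%.0f"%(k[:,0].min(),k[:,0].max(),k[:,1].min(),k[:,1].max()),end=" | ")
        print()
E
```

```text
scene0

0 4 x -52..-46 y -9..7 | 
6 5 x 48..55 y -10..7 | 6 13 x -53..-45 y -10..8 | 
12 12 x 49..60 y -8..8 | 12 13 x -55..-46 y -10..8 | 
18 13 x 50..62 y -8..7 | 18 11 x -58..-45 y -9..7 | 
24 14 x 49..61 y -10..8 | 24 14 x -58..-45 y -10..8 | 
30 15 x 49..61 y -10..11 | 30 13 x -57..-46 y -9..9 | 
36 18 x 48..60 y -9..9 | 36 14 x -59..-46 y -10..5 | 
42 14 x 48..61 y -10..9 | 42 13 x -58..-44 y -9..10 | 
48 14 x 49..61 y -9..8 | 48 15 x -59..-45 y -9..10 | 
54 14 x 50..61 y -9..9 | 54 14 x -59..-45 y -10..10 | 
60 17 x 51..60 y -9..10 | 60 17 x -59..-45 y -9..9 | 
66 14 x 49..61 y -10..11 | 66 15 x -59..-44 y -11..9 | 
72 19 x 48..62 y -11..9 | 72 17 x -59..-45 y -8..9 | 
78 12 x 50..60 y -9..10 | 78 12 x -57..-45 y -8..9 | 
84 8 x 51..62 y -11..5 | 84 16 x -54..-45 y -10..7 | 
side0

0 4 x 45..50 y 8..11 | 
6 10 x 45..55 y 6..13 | 6 8 x -59..-49 y 6..13 | 
12 10 x 45..56 y 6..9 | 12 11 x -61..-51 y 3..10 | 
18 11 x 45..55 y 5..12 | 18 10 x -61..-51 y 4..11 | 
24 10 x 46..56 y 4..12 | 24 12 x -61..-51 y 5..11 | 
30 10 x 45..55 y 6..12 | 30 8 x -60..-50 y 6..10 | 
36 14 x 45..58 y 5..9 | 36 13 x -60..-50 y 4..11 | 
42 11 x 46..58 y 3..12 | 42 11 x -60..-50 y 6..11 | 
48 13 x 45..57 y 2..11 | 48 11 x -61..-49 y -11..10 | 
54 14 x 45..58 y 3..12 | 54 13 x -61..-49 y -3..14 | 
60 12 x 45..57 y 3..10 | 60 11 x -61..-49 y 3..10 | 
66 15 x 45..57 y -5..11 | 66 12 x -61..-49 y 0..11 | 
72 14 x 47..57 y -8..12 | 72 13 x -61..-49 y 7..11 | 
78 14 x 47..57 y -8..12 | 78 12 x -61..-51 y 6..12 | 
84 12 x 47..57 y -6..11 | 84 11 x -61..-51 y 6..12 |
```

The fingertips are bevelled: about 5 mm thick at the end and 12.5 mm from 12 mm back. Closed and barely pitched, that bevel faces downwards, so it slipped. At about 50° pitch with the gripper open, the lower finger alone is thin enough to go under the rim, so I'll use it as the shovel.

```bash
python3 -m inch '[{"dx":0,"dy":11,"dz":-34,"wx":0,"wy":0,"wz":0,"grip":0},{"dx":0,"dy":11,"dz":-34,"wx":0,"wy":0,"wz":0,"grip":60},{"dx":0,"dy":0,"dz":0,"wx":-6.7,"wy":0,"wz":0,"grip":60},{"dx":0,"dy":0,"dz":0,"wx":-6.7,"wy":0,"wz":0,"grip":60},{"dx":0,"dy":0,"dz":0,"wx":-6.6,"wy":0,"wz":0,"grip":60},{"dx":0,"dy":0,"dz":0,"wx":0,"wy":0,"wz":0,"grip":60},{"dx":0,"dy":0,"dz":0,"wx":0,"wy":0,"wz":0,"grip":60},{"dx":0,"dy":0,"dz":0,"wx":0,"wy":0,"wz":0,"grip":60}]'; python3 - <<'E'
from h import *
s,P,R=st(); print(np.round(s["joints"],2),np.round(R,3).tolist(),P)
c=ctrl.get_image("side"); C=(cloud(c)-P)@R
for z in range(-40,3,4):
    t=C[(abs(C[:,2]-z)<2)&(abs(C[:,0])<15)&(C[:,1]<-20)&(C[:,1]>-50)]
    if len(t)>3: print(z,len(t),np.round([t[:,1].min(),t[:,1].max(),t[:,0].min(),t[:,0].max()],0))
E
```

```text
time_s: 7.7
position: [560.7, -118.8, 102.7]
tcp_rot: [0.286, 0.616, 0.666, 0.308]
contact_force: [-0.0, 0.4, 0.1]
opening: 53.2
grip_force: 0.0
[-0.62 -0.27  2.17  0.85  0.7  -1.22] [[-0.078, 0.644, 0.761], [0.997, 0.052, 0.058], [-0.002, 0.763, -0.647]] [ 560.69104079 -118.78255074  102.72233828]
-40 10 [-39. -27. -11.  10.]
-36 8 [-37. -27.  -4.  12.]
-32 7 [-39. -27.  -2.  11.]
-28 7 [-40. -27.  -1.  13.]
-24 10 [-37. -27.  -7.  11.]
-20 6 [-38. -27.  -9.  10.]
-16 7 [-40. -28.  -4.  10.]
-12 10 [-38. -28.  -8.  11.]
-8 7 [-38. -28.  -9.  11.]
-4 6 [-30. -27.  -9.  11.]
```

```bash
python3 -m inch '[{"dx":0,"dy":-15,"dz":19.8,"wx":0,"wy":0,"wz":0,"grip":60},{"dx":0,"dy":-15,"dz":19.8,"wx":0,"wy":0,"wz":0,"grip":60},{"dx":0,"dy":-15,"dz":19.8,"wx":0,"wy":0,"wz":0,"grip":60},{"dx":0,"dy":0,"dz":0,"wx":0,"wy":0,"wz":0,"grip":60},{"dx":0,"dy":0,"dz":0,"wx":0,"wy":0,"wz":0,"grip":60}]'; python3 - <<'E'
from h import *
s,P,R=st(); L=P-R[:,1]*s["opening"]/2; print("L",L,"O",s["opening"],s["contact_force"])
c=ctrl.get_image("side"); C=cloud(c); d=ctrl.get_image("wrist"); 
for m in ctrl.masks_of("wrist","plate_plain")[:2]:
    print(m["score"],*toprect(wcloud(d,P,R,er(m["region"],3))))
t=C[(abs((C-P)@R[:,0])<16)&(C[:,0]>545)&(C[:,0]<580)]
cv2.imwrite("pics/p3.png",cv2.resize(c["image"][185:215,225:275,::-1],(600,360),interpolation=cv2.INTER_CUBIC))
E
```

```text
time_s: 8.25
position: [576.1, -116.6, 28.4]
tcp_rot: [0.285, 0.616, 0.666, 0.309]
contact_force: [0.4, 0.3, 0.4]
opening: 60.0
grip_force: 0.0
L [ 556.71006607 -118.12233736    5.58458258] O 59.96933953704226 [0.44641909 0.2594535  0.42926333]
0.93 18.2 [ 616.5 -118.9] [91.9 92.7] 4.3 7786
```

View pics/p3.png

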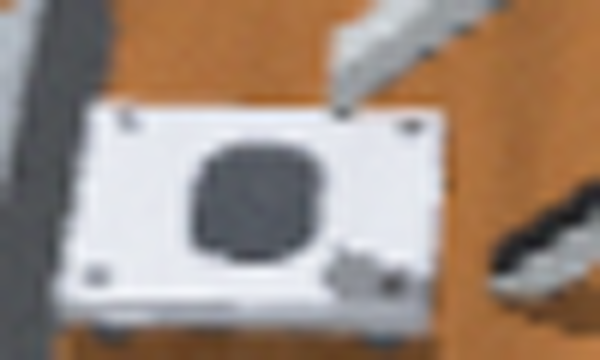

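The lower fingertip is at (500,280) in this crop, low behind the near rim, and the plate's near edge is at column 440. Sliding it under.

```bash
python3 -m inch '[{"dx":0,"dy":3.54,"dz":4.21,"wx":0,"wy":0,"wz":0,"grip":60},{"dx":0,"dy":3.54,"dz":4.21,"wx":0,"wy":0,"wz":0,"grip":60},{"dx":0,"dy":3.54,"dz":4.21,"wx":0,"wy":0,"wz":0,"grip":60},{"dx":0,"dy":3.54,"dz":4.21,"wx":0,"wy":0,"wz":0,"grip":60},{"dx":0,"dy":0,"dz":0,"wx":0,"wy":0,"wz":0,"grip":60}]';  python3 -m inch '[{"dx":0,"dy":1.3,"dz":1.5,"wx":0,"wy":0,"wz":0,"grip":60},{"dx":0,"dy":0,"dz":0,"wx":0,"wy":0,"wz":0,"grip":60}]';python3 - <<'E'
from h import *
s,P,R=st(); L=P-R[:,1]*s["opening"]/2; print("L",L,s["contact_force"])
d=ctrl.get_image("wrist"); 
for m in ctrl.masks_of("wrist","plate_plain")[:1]:
    c=wcloud(d,P,R,er(m["region"],5)); k=np.linalg.lstsq(np.c_[c[:,:2]-c[:,:2].mean(0),np.ones(len(c))],c[:,2],rcond=None)[0]; print(np.round(c.min(0)),np.round(c.max(0)),k)
E
```

```text
time_s: 8.9
position: [597.5, -114.8, 27.4]
tcp_rot: [0.285, 0.616, 0.666, 0.308]
contact_force: [1.1, 0.3, -0.6]
opening: 59.9
grip_force: 0.0
time_s: 9.1
position: [598.7, -114.6, 27.1]
tcp_rot: [0.285, 0.617, 0.666, 0.308]
contact_force: [-0.5, -0.5, -0.8]
opening: 60.3
grip_force: 0.2
L [ 579.26785318 -116.07337476    4.11511219] [-0.54178571 -0.51685226 -0.78806493]
[ 570. -165.   11.] [664. -70.  20.] [ 1.09224015e-02 -2.36574385e-03  1.80933733e+01]
```

```bash
python3 -m inch '[{"dx":0,"dy":6.6,"dz":-3.5,"wx":0,"wy":0,"wz":0,"grip":60},{"dx":0,"dy":6.6,"dz":-3.5,"wx":0,"wy":0,"wz":0,"grip":60},{"dx":0,"dy":6.8,"dz":-2.8,"wx":0,"wy":0,"wz":0,"grip":60},{"dx":0,"dy":6.8,"dz":-2.8,"wx":0,"wy":0,"wz":0,"grip":60},{"dx":0,"dy":0,"dz":0,"wx":0,"wy":0,"wz":0,"grip":60}]';cat > tilt.py <<'E'
from h import *
import sys
s,P,R=st(); L=P-R[:,1]*s["opening"]/2; print("L",L.round(1),s["contact_force"].round(1))
d=ctrl.get_image("wrist"); 
for m in ctrl.masks_of("wrist",sys.argv[1])[:1]:
    c=wcloud(d,P,R,er(m["region"],5)); k=np.linalg.lstsq(np.c_[c[:,:2]-c[:,:2].mean(0),np.ones(len(c))],c[:,2],rcond=None)[0]; print(len(c),np.round(np.percentile(c,[2,98],axis=0)),"tilt",np.degrees(np.arctan(k[:2])))
E
python3 tilt.py plate_plain
```

```text
time_s: 9.7
position: [606.6, -114.3, 56.6]
tcp_rot: [0.285, 0.616, 0.666, 0.308]
contact_force: [-2.2, 0.1, -0.4]
opening: 60.0
grip_force: 0.9
L [ 587.3 -115.8   33.7] [-2.2  0.1 -0.4]
6160 [[ 577. -158.   21.]
 [ 658.  -74.   50.]] tilt [-18.50795006  -1.43282436]
```

Tipping works: the plate is at 18.5°.

```bash
python3 -m inch '[{"dx":0,"dy":7.1,"dz":-1.4,"wx":0,"wy":0,"wz":0,"grip":60},{"dx":0,"dy":7.1,"dz":-1.4,"wx":0,"wy":0,"wz":0,"grip":60},{"dx":0,"dy":7.2,"dz":0,"wx":0,"wy":0,"wz":0,"grip":60},{"dx":0,"dy":7.2,"dz":0,"wx":0,"wy":0,"wz":0,"grip":60},{"dx":0,"dy":0,"dz":0,"wx":0,"wy":0,"wz":0,"grip":60}]'; python3 tilt.py plate_plain
```

```text
time_s: 10.3
position: [624.3, -113.3, 81.5]
tcp_rot: [0.286, 0.616, 0.666, 0.309]
contact_force: [-0.7, 0.8, -0.7]
opening: 59.8
grip_force: 0.3
L [ 605.  -114.8   58.6] [-0.7  0.8 -0.7]
1507 [[ 595. -157.   10.]
 [ 643.  -72.   74.]] tilt [-49.28680401  -4.96561493]
```

```bash
python3 -m inch '[{"dx":0,"dy":3.3,"dz":-0.8,"wx":0,"wy":0,"wz":0,"grip":60},{"dx":0,"dy":3.3,"dz":-0.8,"wx":0,"wy":0,"wz":0,"grip":60},{"dx":0,"dy":6.2,"dz":1.7,"wx":0,"wy":0,"wz":0,"grip":60},{"dx":0,"dy":6.2,"dz":1.7,"wx":0,"wy":0,"wz":0,"grip":60},{"dx":0,"dy":6.3,"dz":2.8,"wx":0,"wy":0,"wz":0,"grip":60},{"dx":0,"dy":6.3,"dz":2.8,"wx":0,"wy":0,"wz":0,"grip":60},{"dx":0,"dy":5.8,"dz":4,"wx":0,"wy":0,"wz":0,"grip":60},{"dx":0,"dy":5.8,"dz":4,"wx":0,"wy":0,"wz":0,"grip":60}]';python3 -m inch '[{"dx":0,"dy":5.1,"dz":5.1,"wx":0,"wy":0,"wz":0,"grip":60},{"dx":0,"dy":5.1,"dz":5.1,"wx":0,"wy":0,"wz":0,"grip":60},{"dx":0,"dy":3,"dz":4,"wx":0,"wy":0,"wz":0,"grip":60},{"dx":0,"dy":3,"dz":4,"wx":0,"wy":0,"wz":0,"grip":60},{"dx":0,"dy":0,"dz":0,"wx":0,"wy":0,"wz":0,"grip":60}]'; cat > up.py <<'E'
from h import *
import sys
# standing plate: points from scene+side masks, side view crop
q=sys.argv[1]
for n in("scene","side"):
    d=ctrl.get_image(n)
    for m in [x for x in ctrl.masks_of(n,q) if x["score"]>.3][:3]:
        c=cloud(d,er(m["region"],3))
        if len(c)<15: continue
        p=np.percentile(c,[3,50,97],axis=0).round(0).tolist(); u,sv,v=np.linalg.svd(c-c.mean(0),full_matrices=False); print(n,round(m["score"],2),p,"n",v[2].round(2))
E
python3 up.py plate_plain; python3 - <<'E'
from h import *
c=ctrl.get_image("side");cv2.imwrite("pics/p4.png",cv2.resize(c["image"][130:250,180:330,::-1],(600,480),interpolation=cv2.INTER_CUBIC))
E
```

```text
time_s: 11.2
position: [663.3, -110.0, 103.0]
tcp_rot: [0.285, 0.617, 0.666, 0.308]
contact_force: [-0.4, -0.5, 0.1]
opening: 60.1
grip_force: 0.1
time_s: 11.7
position: [687.2, -107.9, 102.9]
tcp_rot: [0.285, 0.617, 0.666, 0.308]
contact_force: [-0.1, 0.7, 0.7]
opening: 59.9
grip_force: 0.0
scene 0.67 [[672.0, -161.0, 67.0], [677.0, -123.0, 83.0], [681.0, -78.0, 94.0]] n [ 0.99  0.06 -0.1 ]
scene 0.67 [[318.0, -221.0, 16.0], [368.0, -176.0, 19.0], [412.0, -131.0, 22.0]] n [-0. -0. -1.]
scene 0.63 [[351.0, -624.0, 16.0], [388.0, -579.0, 19.0], [417.0, -528.0, 22.0]] n [ 0.   -0.01  1.  ]
side 0.96 [[313.0, -211.0, 15.0], [357.0, -166.0, 18.0], [404.0, -121.0, 20.0]] n [-0.01  0.    1.  ]
side 0.75 [[478.0, 332.0, 9.0], [521.0, 391.0, 40.0], [573.0, 426.0, 43.0]] n [-0.01  0.16  0.99]
side 0.7 [[654.0, -148.0, 16.0], [662.0, -95.0, 64.0], [674.0, -70.0, 92.0]] n [-0.98 -0.06  0.19]
```

View pics/p4.png

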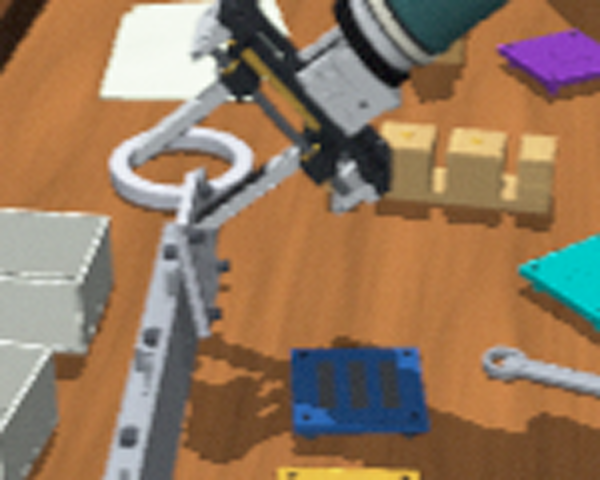

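The plate leans on the stop at (200,265) in the side crop, with its feet towards the robot. Now regripping it from above with the tool along the plate.

```bash
python3 -m inch '[{"dx":0,"dy":-6.4,"dz":-7.7,"wx":0,"wy":0,"wz":0,"grip":60},{"dx":0,"dy":23,"dz":-19.3,"wx":0,"wy":0,"wz":0,"grip":60},{"dx":0,"dy":23,"dz":-19.3,"wx":0,"wy":0,"wz":0,"grip":60},{"dx":0,"dy":0,"dz":0,"wx":8.55,"wy":0,"wz":0,"grip":30},{"dx":0,"dy":0,"dz":0,"wx":8.55,"wy":0,"wz":0,"grip":30},{"dx":0,"dy":0,"dz":0,"wx":8.55,"wy":0,"wz":0,"grip":30},{"dx":0,"dy":0,"dz":0,"wx":8.55,"wy":0,"wz":0,"grip":30},{"dx":0,"dy":0,"dz":0,"wx":8.55,"wy":0,"wz":0,"grip":30},{"dx":0,"dy":0,"dz":0,"wx":8.55,"wy":0,"wz":0,"grip":30},{"dx":0,"dy":0,"dz":0,"wx":8.55,"wy":0,"wz":0,"grip":30},{"dx":0,"dy":0,"dz":0,"wx":0,"wy":0,"wz":0,"grip":30}]';cat > grasp.py <<'E'
from h import *
import sys
# where the standing plate's top edge is, seen by the wrist; shift (tool axes) to a target 24 mm below it
q=sys.argv[1]; d,P,R=wrist()
m=[x for x in ctrl.masks_of("wrist",q) if x["score"]>.25]
print("rot ok?",R.round(3).tolist(), "P",P.round(1))
for x in m[:3]:
    c=wcloud(d,P,R,er(x["region"],2)); 
    if len(c)<15: continue
    t=c[c[:,2]>np.percentile(c[:,2],97)-4]; print(round(x["score"],2),len(c),"z",np.percentile(c[:,2],[3,97]).round(1),"top: x",np.percentile(t[:,0],[3,50,97]).round(1),"y",np.percentile(c[:,1],[2,98]).round(1),np.percentile(t[:,1],[2,98]).round(1))
y=float(sys.argv[2]); xf=657.4-.0763*y; a=np.radians(4.36)
top=np.array([xf,y,0])+12.1*np.array([np.cos(a),np.sin(a),0])+[0,0,91.3]
T=top-24*np.array([.174*np.cos(a),.174*np.sin(a),.985]); print("target",T.round(1),"tool shift",(R.T@(T-P)).round(1))
E
python3 grasp.py plate_plain -116.5
```

```text
time_s: 13.05
position: [679.1, -107.7, 154.4]
tcp_rot: [-0.064, 0.675, 0.732, -0.065]
contact_force: [0.1, -0.2, -2.4]
opening: 30.1
grip_force: 0.0
rot ok? [[-0.08, 0.98, -0.181], [0.997, 0.08, -0.009], [0.005, -0.181, -0.983]] P [ 679.1 -107.7  154.4]
0.91 2225 z [13.4 19.4] top: x [319.8 369.4 416.1] y [-222.4 -119.4] [-221.8 -120.5]
0.66 1297 z [17.7 92.8] top: x [670.2 676.  681.7] y [-156.3  -69.5] [-157.2  -70.4]
target [ 674.2 -115.9   67.7] tool shift [-8.2 10.2 86.3]
```

```bash
python3 -m inch '[{"dx":-5.5,"dy":9,"dz":6.3,"wx":0,"wy":0,"wz":0,"grip":30},{"dx":0,"dy":0,"dz":20,"wx":0,"wy":0,"wz":0,"grip":30},{"dx":0,"dy":0,"dz":20,"wx":0,"wy":0,"wz":0,"grip":30},{"dx":0,"dy":0,"dz":20,"wx":0,"wy":0,"wz":0,"grip":30},{"dx":0,"dy":0,"dz":20,"wx":0,"wy":0,"wz":0,"grip":30},{"dx":0,"dy":0,"dz":0,"wx":0,"wy":0,"wz":0,"grip":30}]'; python3 -m inch '[{"dx":0,"dy":0,"dz":0,"wx":0,"wy":0,"wz":0,"grip":0},{"dx":0,"dy":0,"dz":0,"wx":0,"wy":0,"wz":0,"grip":0},{"dx":0,"dy":0,"dz":0,"wx":0,"wy":0,"wz":0,"grip":0},{"dx":0,"dy":0,"dz":0,"wx":0,"wy":0,"wz":0,"grip":0},{"dx":0,"dy":0,"dz":0,"wx":0,"wy":0,"wz":0,"grip":0}]' 40
```

```text
time_s: 13.75
position: [669.2, -114.4, 76.0]
tcp_rot: [-0.059, 0.677, 0.731, -0.062]
contact_force: [0.6, -0.4, -0.7]
opening: 30.0
grip_force: 0.0
time_s: 14.25
position: [672.8, -114.4, 78.9]
tcp_rot: [-0.057, 0.676, 0.732, -0.061]
contact_force: [0.2, -0.1, 5.7]
opening: 7.8
grip_force: 40.0
```

The grip is too shallow (TCP z 79 instead of 68). Opening, going deeper, and closing again.

```bash
python3 -m inch '[{"dx":0,"dy":0,"dz":0,"wx":0,"wy":0,"wz":0,"grip":30},{"dx":0,"dy":0,"dz":0,"wx":0,"wy":0,"wz":0,"grip":30},{"dx":0,"dy":0,"dz":0,"wx":0,"wy":0,"wz":0,"grip":30},{"dx":0,"dy":0,"dz":0,"wx":0,"wy":0,"wz":0,"grip":30}]'; python3 -m inch '[{"dx":0,"dy":0,"dz":5,"wx":0,"wy":0,"wz":0,"grip":30},{"dx":0,"dy":0,"dz":4,"wx":0,"wy":0,"wz":0,"grip":30},{"dx":0,"dy":0,"dz":0,"wx":0,"wy":0,"wz":0,"grip":30}]'; python3 - <<'E'
from h import *
s,P,R=st(); print(s["joints"].round(2)); c=ctrl.get_image("side");cv2.imwrite("pics/p5.png",cv2.resize(c["image"][130:220,180:280,::-1],(600,540),interpolation=cv2.INTER_CUBIC))
E
```

```text
time_s: 14.65
position: [671.9, -114.0, 75.9]
tcp_rot: [-0.059, 0.676, 0.732, -0.062]
contact_force: [-0.5, -0.4, 0.9]
opening: 29.5
grip_force: 0.0
time_s: 14.95
position: [669.8, -114.0, 66.4]
tcp_rot: [-0.059, 0.676, 0.732, -0.062]
contact_force: [-0.0, -0.5, 0.3]
opening: 29.7
grip_force: 0.0
[-0.23  0.56  1.04 -0.05  1.7  -0.31]
```

View pics/p5.png

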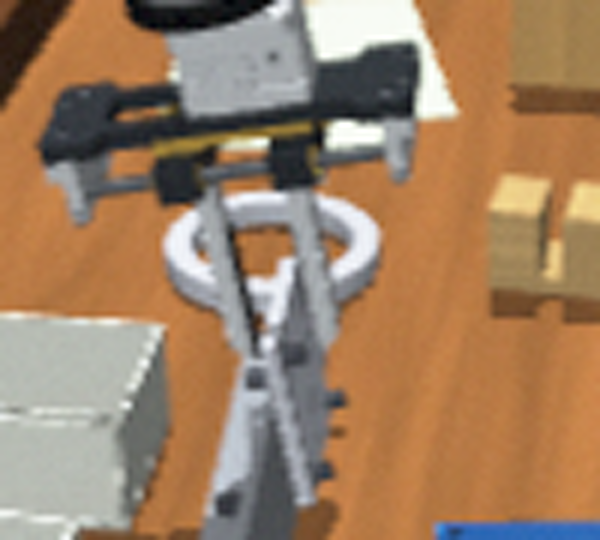

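The fingers straddle the plate top at (287,270), and the left tip clears the stop. Gripping, lifting and going near the rack.

```bash
python3 -m inch '[{"dx":0,"dy":2,"dz":0,"wx":0,"wy":0,"wz":0,"grip":0},{"dx":0,"dy":0,"dz":0,"wx":0,"wy":0,"wz":0,"grip":0},{"dx":0,"dy":0,"dz":0,"wx":0,"wy":0,"wz":0,"grip":0},{"dx":0,"dy":0,"dz":0,"wx":0,"wy":0,"wz":0,"grip":0},{"dx":0,"dy":0,"dz":0,"wx":0,"wy":0,"wz":0,"grip":0}]' 45; python3 -m inch '[{"dx":0,"dy":0,"dz":-15,"wx":0,"wy":0,"wz":0,"grip":0},{"dx":0,"dy":0,"dz":-25,"wx":0,"wy":0,"wz":0,"grip":0},{"dx":0,"dy":0,"dz":-25,"wx":0,"wy":0,"wz":0,"grip":0},{"dx":0,"dy":0,"dz":-20,"wx":0,"wy":0,"wz":0,"grip":0},{"dx":0,"dy":0,"dz":0,"wx":-5.2,"wy":0,"wz":0,"grip":0},{"dx":0,"dy":0,"dz":0,"wx":-5.2,"wy":0,"wz":0,"grip":0},{"dx":-26,"dy":-25,"dz":0,"wx":0,"wy":0,"wz":1.5,"grip":0},{"dx":-26,"dy":-25,"dz":0,"wx":0,"wy":0,"wz":1.5,"grip":0},{"dx":-26,"dy":-25,"dz":0,"wx":0,"wy":0,"wz":1.5,"grip":0},{"dx":-26,"dy":-25,"dz":0,"wx":0,"wy":0,"wz":1.5,"grip":0},{"dx":-26,"dy":-25,"dz":0,"wx":0,"wy":0,"wz":1.5,"grip":0},{"dx":0,"dy":0,"dz":0,"wx":0,"wy":0,"wz":0,"grip":0},{"dx":0,"dy":0,"dz":0,"wx":0,"wy":0,"wz":0,"grip":0}]'; cat > rack.py <<'E'
from h import *
import sys
d,P,R=wrist(); print("P",P.round(1),R.round(3).tolist())
for x in [x for x in ctrl.masks_of("wrist","rack") if x["score"]>.3][:2]:
    c=wcloud(d,P,R,er(x["region"],2)); c=c[(c[:,2]>46)&(c[:,2]<54)]; print("rack",round(x["score"],2),*toprect(c,4,50)); np.save("rack.npy",c)
q=sys.argv[1]
for x in [x for x in ctrl.masks_of("wrist",q) if x["score"]>.3][:3]:
    c=wcloud(d,P,R,er(x["region"],2)); 
    if len(c)>30: print(q,round(x["score"],2),len(c),((np.percentile(c,[2,50,98],axis=0)-P)@R).round(1).tolist())
cv2.imwrite("pics/"+sys.argv[2],d["image"][:,:,::-1])
E
python3 rack.py plate_plain r1.png
```

```text
time_s: 15.5
position: [671.0, -114.2, 68.0]
tcp_rot: [-0.059, 0.676, 0.732, -0.063]
contact_force: [-4.1, 0.0, 4.5]
opening: 7.6
grip_force: 44.7
time_s: 16.8
position: [566.2, -246.8, 150.3]
tcp_rot: [0.004, 0.726, 0.688, 0.006]
contact_force: [-0.1, 0.2, -2.2]
opening: 7.6
grip_force: 45.0
P [ 566.2 -246.8  150.3] [[0.053, 0.998, 0.014], [0.999, -0.053, 0.002], [0.003, 0.014, -1.0]]
rack 0.78 50.1 [ 469.  -317.3] [ 45.7 131.3] 86.7 3030
plate_plain 0.83 2153 [[-36.6, -7.8, 52.5], [24.3, 0.2, -23.1], [45.2, 4.3, -24.4]]
```

View pics/r1.png

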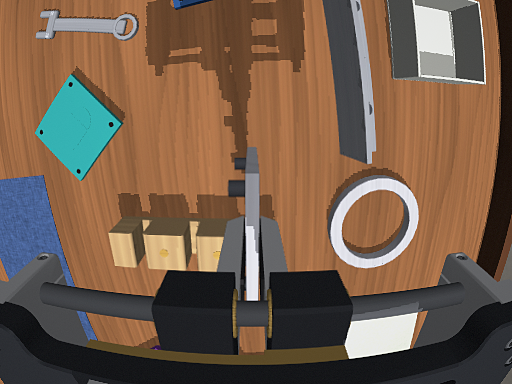

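Wrist view: the plate hangs edge-on at (250,220), its feet at (237,163) and (237,188). The rack is at (165,245) with two slots visible. Finding the slot centres from the top-surface gaps.

```bash
python3 - <<'E'
import numpy as np
c=np.load("rack.npy")
for a in(-2.8,-3.3):
    t=np.radians(a); u=c[:,:2]@[np.cos(t),np.sin(t)]; v=c[:,:2]@[-np.sin(t),np.cos(t)]
    k=(c[:,2]>48.5)&(c[:,2]<52); U=np.sort(u[k]); g=np.diff(U); i=np.where(g>2.5)[0]; print(a,"u",U[0],U[-1],"gaps",[(U[j].round(1),U[j+1].round(1)) for j in i],"v",np.percentile(v[k],[0.5,2,98,99.5]))
E
```

```text
-2.8 u 418.27827988376436 549.806702401872 gaps [(np.float64(446.4), np.float64(459.8)), (np.float64(506.5), np.float64(519.8))] v [-315.69263424 -314.70055121 -272.26781822 -271.41045857]
-3.3 u 420.876625339864 552.1752806418905 gaps [(np.float64(448.7), np.float64(462.4)), (np.float64(509.1), np.float64(522.4))] v [-311.40915962 -310.44972118 -268.16992535 -267.42561951]
```

```bash
python3 -m inch '[{"dx":-25,"dy":-1.4,"dz":0,"wx":0.8,"wy":0,"wz":0,"grip":0},{"dx":-25,"dy":-1.4,"dz":0,"wx":0,"wy":0,"wz":0,"grip":0},{"dx":-24.6,"dy":-1.4,"dz":0,"wx":0,"wy":0,"wz":0,"grip":0},{"dx":0,"dy":0,"dz":12,"wx":0,"wy":0,"wz":0,"grip":0},{"dx":0,"dy":0,"dz":12,"wx":0,"wy":0,"wz":0,"grip":0},{"dx":0,"dy":0,"dz":0,"wx":0,"wy":0,"wz":0,"grip":0},{"dx":0,"dy":0,"dz":0,"wx":0,"wy":0,"wz":0,"grip":0}]'; python3 - <<'E'
from h import *
s,P,R=st(); print(P.round(1),R.round(3).tolist(),"target 558.1 -321.1 tool shift",(R.T@(np.array([558.1,-321.1,77.6])-P)).round(1))
E
```

```text
time_s: 17.65
position: [557.4, -318.8, 124.2]
tcp_rot: [-0.003, 0.725, 0.689, 0.0]
contact_force: [-0.8, 0.5, -2.0]
opening: 7.7
grip_force: 45.0
[ 557.4 -318.8  124.2] [[0.05, 0.999, -0.004], [0.999, -0.05, 0.005], [0.004, -0.005, -1.0]] target 558.1 -321.1 tool shift [-2.4  1.1 46.6]
```

```bash
python3 -m inch '[{"dx":-2.4,"dy":1,"dz":5,"wx":0,"wy":0,"wz":0,"grip":0},{"dx":0,"dy":0,"dz":8,"wx":0,"wy":0,"wz":0,"grip":0},{"dx":0,"dy":0,"dz":8,"wx":0,"wy":0,"wz":0,"grip":0},{"dx":0,"dy":0,"dz":0,"wx":0,"wy":0,"wz":0,"grip":0}]'; python3 -m inch '[{"dx":0,"dy":0,"dz":7,"wx":0,"wy":0,"wz":0,"grip":0},{"dx":0,"dy":0,"dz":7,"wx":0,"wy":0,"wz":0,"grip":0},{"dx":0,"dy":0,"dz":6,"wx":0,"wy":0,"wz":0,"grip":0},{"dx":0,"dy":0,"dz":0,"wx":0,"wy":0,"wz":0,"grip":0}]';  python3 -m inch '[{"dx":0,"dy":0,"dz":4,"wx":0,"wy":0,"wz":0,"grip":0},{"dx":0,"dy":0,"dz":0,"wx":0,"wy":0,"wz":0,"grip":0}]'
```

```text
time_s: 18.05
position: [557.2, -322.0, 102.1]
tcp_rot: [-0.004, 0.725, 0.688, -0.0]
contact_force: [-0.4, 0.8, -2.8]
opening: 7.5
grip_force: 45.0
time_s: 18.45
position: [557.3, -322.2, 82.6]
tcp_rot: [-0.003, 0.725, 0.688, -0.0]
contact_force: [-0.2, -0.2, -3.1]
opening: 7.8
grip_force: 45.0
time_s: 18.65
position: [557.9, -322.6, 79.9]
tcp_rot: [-0.002, 0.725, 0.688, 0.0]
contact_force: [0.4, 0.3, -2.2]
opening: 7.5
grip_force: 45.0
```

```bash
python3 -m inch '[{"dx":0,"dy":0,"dz":2,"wx":0,"wy":0,"wz":0,"grip":0},{"dx":0,"dy":0,"dz":0,"wx":0,"wy":0,"wz":0,"grip":0}]'; python3 -m inch '[{"dx":0,"dy":0,"dz":1.5,"wx":0,"wy":0,"wz":0,"grip":0},{"dx":0,"dy":0,"dz":0,"wx":0,"wy":0,"wz":0,"grip":0}]'
```

```text
time_s: 18.85
position: [558.3, -322.9, 78.7]
tcp_rot: [-0.002, 0.725, 0.688, 0.0]
contact_force: [-0.4, 0.2, -3.2]
opening: 7.3
grip_force: 45.0
time_s: 19.05
position: [558.5, -322.9, 78.7]
tcp_rot: [-0.001, 0.725, 0.688, 0.0]
contact_force: [-1.8, 1.8, 4.6]
opening: 7.5
grip_force: 45.0
```

Seated on the slot floor. Releasing, rising, and going to look at the other plates.

```bash
python3 -m inch '[{"dx":0,"dy":0,"dz":-1,"wx":0,"wy":0,"wz":0,"grip":26},{"dx":0,"dy":0,"dz":0,"wx":0,"wy":0,"wz":0,"grip":26},{"dx":0,"dy":0,"dz":0,"wx":0,"wy":0,"wz":0,"grip":26},{"dx":0,"dy":0,"dz":-20,"wx":0,"wy":0,"wz":0,"grip":26},{"dx":0,"dy":0,"dz":-40,"wx":0,"wy":0,"wz":0,"grip":26},{"dx":0,"dy":0,"dz":-40,"wx":0,"wy":0,"wz":0,"grip":60},{"dx":35,"dy":-8,"dz":0,"wx":0,"wy":0,"wz":-2.4,"grip":60},{"dx":35,"dy":-8,"dz":0,"wx":0,"wy":0,"wz":-2.4,"grip":60},{"dx":35,"dy":-8,"dz":0,"wx":0,"wy":0,"wz":-2.4,"grip":60},{"dx":35,"dy":-8,"dz":0,"wx":0,"wy":0,"wz":0,"grip":60},{"dx":35,"dy":-8,"dz":0,"wx":0,"wy":0,"wz":0,"grip":60},{"dx":35,"dy":-8,"dz":0,"wx":0,"wy":0,"wz":0,"grip":60},{"dx":35,"dy":-8,"dz":0,"wx":0,"wy":0,"wz":0,"grip":60},{"dx":35,"dy":-8,"dz":0,"wx":0,"wy":0,"wz":0,"grip":60},{"dx":0,"dy":0,"dz":0,"wx":0,"wy":0,"wz":0,"grip":60},{"dx":0,"dy":0,"dz":0,"wx":0,"wy":0,"wz":0,"grip":60}]'; cat > flat.py <<'E'
from h import *
import sys
d,P,R=wrist(); print("P",P.round(1),R.round(3).tolist())
for q in sys.argv[1:]:
    for m in [x for x in ctrl.masks_of("wrist",q) if x["score"]>.4][:2]:
        c=wcloud(d,P,R,er(m["region"])); 
        if len(c)>30: print(q,round(m["score"],2),*toprect(c))
E
python3 flat.py plate_blue plate_gold setup_block punch_stand; python3 up.py plate_plain
```

```text
time_s: 20.65
position: [482.7, -46.0, 179.0]
tcp_rot: [-0.002, 0.68, 0.733, 0.0]
contact_force: [-1.0, 0.1, 1.1]
opening: 59.8
grip_force: 0.0
P [482.7 -46.  179. ] [[-0.075, 0.997, -0.002], [0.997, 0.075, 0.002], [0.002, -0.002, -1.0]]
plate_blue 0.63 19.1 [535.3  -2.4] [90.1 90.2] 9.4 5599
plate_gold 0.92 19.1 [528.3 127.4] [91.4 74.7] 7.1 4544
setup_block 0.53 55.7 [665.8  17.1] [  9.4 328.4] 4.0 1941
scene 0.91 [[318.0, -224.0, 15.0], [367.0, -176.0, 19.0], [413.0, -129.0, 22.0]] n [ 0.01 -0.01  1.  ]
scene 0.89 [[557.0, -367.0, 27.0], [561.0, -334.0, 74.0], [565.0, -286.0, 103.0]] n [-1.    0.05  0.  ]
scene 0.85 [[347.0, -620.0, 16.0], [387.0, -576.0, 19.0], [416.0, -527.0, 22.0]] n [-0.01 -0.01  1.  ]
side 0.68 [[346.0, -600.0, 15.0], [388.0, -561.0, 18.0], [420.0, -523.0, 21.0]] n [ 0.01  0.01 -1.  ]
side 0.67 [[424.0, 263.0, 38.0], [429.0, 270.0, 67.0], [434.0, 272.0, 90.0]] n [-0.08 -1.   -0.03]
side 0.6 [[648.0, 309.0, 9.0], [673.0, 348.0, 61.0], [701.0, 360.0, 86.0]] n [-0.33  0.86  0.38]
```

The plain plate stands square in the slot (z up to about 102). Blue is unmoved. Same procedure for blue.

```bash
python3 -m inch '[{"dx":20,"dy":0,"dz":0,"wx":-8.33,"wy":0,"wz":0,"grip":60},{"dx":20,"dy":0,"dz":0,"wx":-8.33,"wy":0,"wz":0,"grip":60},{"dx":0,"dy":0,"dz":0,"wx":-8.33,"wy":0,"wz":0,"grip":60},{"dx":0,"dy":0,"dz":0,"wx":-8.33,"wy":0,"wz":0,"grip":60},{"dx":0,"dy":0,"dz":0,"wx":-8.33,"wy":0,"wz":0,"grip":60},{"dx":0,"dy":0,"dz":0,"wx":-8.33,"wy":0,"wz":0,"grip":60},{"dx":0,"dy":-17,"dz":17.4,"wx":0,"wy":0,"wz":0,"grip":60},{"dx":0,"dy":-17,"dz":17.4,"wx":0,"wy":0,"wz":0,"grip":60},{"dx":0,"dy":-17,"dz":17.4,"wx":0,"wy":0,"wz":0,"grip":60},{"dx":0,"dy":-17,"dz":17.4,"wx":0,"wy":0,"wz":0,"grip":60},{"dx":0,"dy":-17,"dz":17.4,"wx":0,"wy":0,"wz":0,"grip":60},{"dx":0,"dy":0,"dz":0,"wx":0,"wy":0,"wz":0,"grip":60},{"dx":0,"dy":0,"dz":0,"wx":0,"wy":0,"wz":0,"grip":60}]'; cat > go.py <<'E'
from h import *
import sys
s,P,R=st(); T=np.array(eval(sys.argv[1]),float)
if len(sys.argv)>2: P=P-R[:,1]*s["opening"]/2   # target for the lower inner fingertip
print("at",P.round(1),"O",round(s["opening"],1),"shift",(R.T@(T-P)).round(1),"pitch",np.degrees(np.arctan2(R[2,1],np.hypot(*R[:2,1]))).round(2),"yaw",np.degrees(np.arctan2(R[1,1],R[0,1])).round(2))
E
python3 go.py "475,-6,5.3" L
```

```text
time_s: 22.4
position: [491.3, -5.2, 58.0]
tcp_rot: [0.285, 0.618, 0.664, 0.31]
contact_force: [0.5, 0.1, 0.5]
opening: 60.1
grip_force: 0.0
at [471.9  -6.5  35. ] O 60.1 shift [  0.2 -20.7  21.6] pitch 49.8 yaw 3.93
```

```bash
python3 -m inch '[{"dx":0,"dy":-10.3,"dz":10.8,"wx":0,"wy":0,"wz":0,"grip":60},{"dx":0,"dy":-10.3,"dz":10.8,"wx":0,"wy":0,"wz":0,"grip":60},{"dx":0,"dy":0,"dz":0,"wx":0,"wy":0,"wz":0,"grip":60}]'; python3 go.py "475,-6,5.3" L;  python3 -m inch '[{"dx":0,"dy":6.45,"dz":7.62,"wx":0,"wy":0,"wz":0,"grip":60},{"dx":0,"dy":6.45,"dz":7.62,"wx":0,"wy":0,"wz":0,"grip":60},{"dx":0,"dy":6.45,"dz":7.62,"wx":0,"wy":0,"wz":0,"grip":60},{"dx":0,"dy":6.45,"dz":7.62,"wx":0,"wy":0,"wz":0,"grip":60},{"dx":0,"dy":6.45,"dz":7.62,"wx":0,"wy":0,"wz":0,"grip":60},{"dx":0,"dy":6.45,"dz":7.62,"wx":0,"wy":0,"wz":0,"grip":60},{"dx":0,"dy":6.45,"dz":7.62,"wx":0,"wy":0,"wz":0,"grip":60},{"dx":0,"dy":6.45,"dz":7.62,"wx":0,"wy":0,"wz":0,"grip":60},{"dx":0,"dy":0,"dz":0,"wx":0,"wy":0,"wz":0,"grip":60}]'; python3 go.py "576,2,5.3" L; python3 flat.py plate_blue
```

```text
time_s: 22.7
position: [494.6, -4.7, 28.3]
tcp_rot: [0.285, 0.618, 0.664, 0.31]
contact_force: [0.3, 0.4, -0.7]
opening: 60.2
grip_force: 0.0
at [475.2  -6.    5.3] O 60.2 shift [ 0.  -0.1 -0.1] pitch 49.81 yaw 3.94
time_s: 23.6
position: [575.8, 0.9, 29.5]
tcp_rot: [0.286, 0.617, 0.664, 0.31]
contact_force: [-0.5, 0.1, -0.5]
opening: 60.0
grip_force: 0.0
at [ 5.566e+02 -4.000e-01  6.600e+00] O 60.0 shift [ 1.  11.6 15.8] pitch 49.93 yaw 4.03
P [575.8   0.9  29.5] [[-0.074, 0.642, 0.763], [0.997, 0.045, 0.058], [0.003, 0.765, -0.644]]
plate_blue 0.91 18.7 [ 5.999e+02 -2.000e-01] [92.9 91.2] 4.4 9343
plate_blue 0.67 56.4 [788.7 -82.2] [101.   89.7] 0.3 764
```

```bash
python3 -m inch '[{"dx":0,"dy":3.5,"dz":4.8,"wx":0,"wy":0,"wz":0,"grip":60},{"dx":0,"dy":3.5,"dz":4.8,"wx":0,"wy":0,"wz":0,"grip":60},{"dx":0,"dy":3.5,"dz":4.8,"wx":0,"wy":0,"wz":0,"grip":60},{"dx":0,"dy":0,"dz":0,"wx":0,"wy":0,"wz":0,"grip":60}]'; python3 go.py "576,2,5.3" L; python3 flat.py plate_blue; python3 tilt.py plate_blue
```

```text
time_s: 24.1
position: [592.1, 2.5, 26.6]
tcp_rot: [0.285, 0.618, 0.664, 0.31]
contact_force: [-0.2, -0.5, -1.2]
opening: 59.9
grip_force: 0.3
at [572.8   1.2   3.7] O 59.9 shift [0.6 3.3 1.4] pitch 49.78 yaw 3.99
P [592.1   2.5  26.6] [[-0.074, 0.644, 0.761], [0.997, 0.045, 0.059], [0.004, 0.764, -0.646]]
plate_blue 0.71 19.6 [ 6.098e+02 -5.000e-01] [91.8 90.8] 4.2 9568
L [572.6   1.1   3.8] [-0.3  0.5 -0.6]
9374 [[563. -42.  16.]
 [650.  43.  20.]] tilt [-0.41267649 -0.17214268]
```

```bash
python3 -m inch '[{"dx":0,"dy":2.8,"dz":2.9,"wx":0,"wy":0,"wz":0,"grip":60},{"dx":0,"dy":6.6,"dz":-3.5,"wx":0,"wy":0,"wz":0,"grip":60},{"dx":0,"dy":6.6,"dz":-3.5,"wx":0,"wy":0,"wz":0,"grip":60},{"dx":0,"dy":6.8,"dz":-2.8,"wx":0,"wy":0,"wz":0,"grip":60},{"dx":0,"dy":6.8,"dz":-2.8,"wx":0,"wy":0,"wz":0,"grip":60},{"dx":0,"dy":0,"dz":0,"wx":0,"wy":0,"wz":0,"grip":60}]';python3 tilt.py plate_blue;  python3 -m inch '[{"dx":0,"dy":7.1,"dz":-1.4,"wx":0,"wy":0,"wz":0,"grip":60},{"dx":0,"dy":7.1,"dz":-1.4,"wx":0,"wy":0,"wz":0,"grip":60},{"dx":0,"dy":7.2,"dz":0,"wx":0,"wy":0,"wz":0,"grip":60},{"dx":0,"dy":7.2,"dz":0,"wx":0,"wy":0,"wz":0,"grip":60},{"dx":0,"dy":0,"dz":0,"wx":0,"wy":0,"wz":0,"grip":60}]'; python3 tilt.py plate_blue
```

```text
time_s: 24.9
position: [604.7, 2.9, 57.8]
tcp_rot: [0.287, 0.617, 0.664, 0.31]
contact_force: [-0.1, 0.1, 0.0]
opening: 59.8
grip_force: 0.3
L [585.5   1.5  34.9] [-0.1  0.1  0. ]
5230 [[570. -39.  18.]
 [647.  44.  55.]] tilt [-24.74424527  -2.52058668]
time_s: 25.5
position: [621.0, 4.1, 81.1]
tcp_rot: [0.287, 0.617, 0.664, 0.31]
contact_force: [-0.3, -0.5, 0.1]
opening: 60.1
grip_force: 0.2
L [601.7   2.8  58.1] [-0.3 -0.5  0.1]
1722 [[589. -37.  12.]
 [635.  46.  76.]] tilt [-51.71719025  -5.39744519]
```

```bash
python3 -m inch '[{"dx":0,"dy":2.3,"dz":-1.9,"wx":0,"wy":0,"wz":0,"grip":60},{"dx":0,"dy":2.3,"dz":-1.9,"wx":0,"wy":0,"wz":0,"grip":60},{"dx":0,"dy":6.2,"dz":1.7,"wx":0,"wy":0,"wz":0,"grip":60},{"dx":0,"dy":6.2,"dz":1.7,"wx":0,"wy":0,"wz":0,"grip":60},{"dx":0,"dy":6.3,"dz":2.8,"wx":0,"wy":0,"wz":0,"grip":60},{"dx":0,"dy":6.3,"dz":2.8,"wx":0,"wy":0,"wz":0,"grip":60},{"dx":0,"dy":5.8,"dz":4,"wx":0,"wy":0,"wz":0,"grip":60},{"dx":0,"dy":5.8,"dz":4,"wx":0,"wy":0,"wz":0,"grip":60}]';python3 -m inch '[{"dx":0,"dy":5.1,"dz":5.1,"wx":0,"wy":0,"wz":0,"grip":60},{"dx":0,"dy":5.1,"dz":5.1,"wx":0,"wy":0,"wz":0,"grip":60},{"dx":0,"dy":3,"dz":4,"wx":0,"wy":0,"wz":0,"grip":60},{"dx":0,"dy":1.5,"dz":2,"wx":0,"wy":0,"wz":0,"grip":60},{"dx":0,"dy":0,"dz":0,"wx":0,"wy":0,"wz":0,"grip":60}]'; python3 up.py plate_blue
```

```text
time_s: 26.4
position: [657.2, 6.9, 103.0]
tcp_rot: [0.286, 0.618, 0.664, 0.31]
contact_force: [-0.3, 0.3, 0.3]
opening: 60.1
grip_force: 0.0
time_s: 26.9
position: [678.4, 8.5, 103.1]
tcp_rot: [0.286, 0.618, 0.664, 0.31]
contact_force: [0.1, -0.7, -0.1]
opening: 59.9
grip_force: 0.0
scene 0.59 [[661.0, -44.0, 63.0], [667.0, -10.0, 83.0], [673.0, 38.0, 93.0]] n [ 0.99  0.05 -0.15]
side 0.54 [[737.0, -140.0, 4.0], [787.0, -78.0, 34.0], [835.0, -38.0, 59.0]] n [ 0.    0.06 -1.  ]
```

```bash
python3 -m inch '[{"dx":0,"dy":-6.4,"dz":-7.7,"wx":0,"wy":0,"wz":0,"grip":60},{"dx":0,"dy":23,"dz":-19.3,"wx":0,"wy":0,"wz":0,"grip":60},{"dx":0,"dy":23,"dz":-19.3,"wx":0,"wy":0,"wz":0,"grip":60},{"dx":0,"dy":0,"dz":0,"wx":8.55,"wy":0,"wz":0,"grip":30},{"dx":0,"dy":0,"dz":0,"wx":8.55,"wy":0,"wz":0,"grip":30},{"dx":0,"dy":0,"dz":0,"wx":8.55,"wy":0,"wz":0,"grip":30},{"dx":0,"dy":0,"dz":0,"wx":8.55,"wy":0,"wz":0,"grip":30},{"dx":0,"dy":0,"dz":0,"wx":8.55,"wy":0,"wz":0,"grip":30},{"dx":0,"dy":0,"dz":0,"wx":8.55,"wy":0,"wz":0,"grip":30},{"dx":0,"dy":0,"dz":0,"wx":8.55,"wy":0,"wz":0,"grip":30},{"dx":0,"dy":0,"dz":0,"wx":0,"wy":0,"wz":0,"grip":30},{"dx":0,"dy":0,"dz":0,"wx":0,"wy":0,"wz":0,"grip":30}]'; python3 grasp.py plate_blue 3; python3 up.py plate_blue
```

```text
time_s: 28.3
position: [668.2, 7.6, 160.5]
tcp_rot: [-0.062, 0.678, 0.73, -0.064]
contact_force: [-0.5, 0.4, -0.4]
opening: 30.1
grip_force: 0.0
rot ok? [[-0.074, 0.981, -0.177], [0.997, 0.073, -0.009], [0.004, -0.177, -0.984]] P [668.2   7.6 160.5]
0.89 1404 z [16.5 92.7] top: x [661.2 666.7 672.6] y [-42.9  48.1] [-41.1  47. ]
target [665.1   3.6  67.7] tool shift [-4.2 13.1 91.9]
scene 0.56 [[663.0, -44.0, 68.0], [668.0, -13.0, 83.0], [672.0, 34.0, 93.0]] n [ 0.99  0.05 -0.09]
side 0.68 [[738.0, 32.0, 2.0], [791.0, 85.0, 32.0], [839.0, 137.0, 59.0]] n [-0.05  0.07 -1.  ]
side 0.64 [[644.0, -32.0, 12.0], [653.0, 17.0, 57.0], [663.0, 47.0, 91.0]] n [-0.98 -0.07  0.18]
```

```bash
python3 -m inch '[{"dx":-5,"dy":12,"dz":10,"wx":0,"wy":0,"wz":0,"grip":30},{"dx":0,"dy":0,"dz":20,"wx":0,"wy":0,"wz":0,"grip":30},{"dx":0,"dy":0,"dz":20,"wx":0,"wy":0,"wz":0,"grip":30},{"dx":0,"dy":0,"dz":20,"wx":0,"wy":0,"wz":0,"grip":30},{"dx":0,"dy":0,"dz":18,"wx":0,"wy":0,"wz":0,"grip":30},{"dx":0,"dy":0,"dz":0,"wx":0,"wy":0,"wz":0,"grip":30},{"dx":0,"dy":0,"dz":0,"wx":0,"wy":0,"wz":0,"grip":30}]'; python3 go.py "665.1,3.2,67.5"
```

```text
time_s: 29.3
position: [665.2, 2.4, 74.5]
tcp_rot: [-0.061, 0.678, 0.73, -0.063]
contact_force: [0.2, 0.1, 0.1]
opening: 29.9
grip_force: 0.0
at [665.2   2.4  74.5] O 29.9 shift [0.8 1.2 6.9] pitch -10.04 yaw 4.24
```

Go 7 mm deeper, grip, lift, and carry towards the rack.

```bash
python3 -m inch '[{"dx":0.8,"dy":1,"dz":7,"wx":0,"wy":0,"wz":0,"grip":30},{"dx":0,"dy":0,"dz":0,"wx":0,"wy":0,"wz":0,"grip":30},{"dx":0,"dy":0,"dz":0,"wx":0,"wy":0,"wz":0,"grip":0},{"dx":0,"dy":0,"dz":0,"wx":0,"wy":0,"wz":0,"grip":0},{"dx":0,"dy":0,"dz":0,"wx":0,"wy":0,"wz":0,"grip":0},{"dx":0,"dy":0,"dz":0,"wx":0,"wy":0,"wz":0,"grip":0},{"dx":0,"dy":0,"dz":0,"wx":0,"wy":0,"wz":0,"grip":0}]' 45; python3 -m inch '[{"dx":0,"dy":0,"dz":-15,"wx":0,"wy":0,"wz":0,"grip":0},{"dx":0,"dy":0,"dz":-25,"wx":0,"wy":0,"wz":0,"grip":0},{"dx":0,"dy":0,"dz":-25,"wx":0,"wy":0,"wz":0,"grip":0},{"dx":0,"dy":0,"dz":-20,"wx":0,"wy":0,"wz":0,"grip":0},{"dx":0,"dy":0,"dz":0,"wx":-5,"wy":0,"wz":0,"grip":0},{"dx":0,"dy":0,"dz":0,"wx":-5,"wy":0,"wz":0,"grip":0},{"dx":-32,"dy":-25,"dz":-2,"wx":0,"wy":0,"wz":1.2,"grip":0},{"dx":-32,"dy":-25,"dz":-2,"wx":0,"wy":0,"wz":1.2,"grip":0},{"dx":-32,"dy":-25,"dz":0,"wx":0,"wy":0,"wz":1.2,"grip":0},{"dx":-32,"dy":-25,"dz":0,"wx":0,"wy":0,"wz":1.2,"grip":0},{"dx":-32,"dy":-25,"dz":0,"wx":0,"wy":0,"wz":1.2,"grip":0},{"dx":-32,"dy":-25,"dz":0,"wx":0,"wy":0,"wz":1.2,"grip":0},{"dx":-32,"dy":0,"dz":0,"wx":0,"wy":0,"wz":0,"grip":0},{"dx":-32,"dy":0,"dz":0,"wx":0,"wy":0,"wz":0,"grip":0},{"dx":0,"dy":0,"dz":0,"wx":0,"wy":0,"wz":0,"grip":0},{"dx":0,"dy":0,"dz":0,"wx":0,"wy":0,"wz":0,"grip":0}]'; python3 rack.py plate_blue r2.png; python3 go.py "498.2,-318.2,150"
```

```text
time_s: 30.0
position: [662.5, 3.3, 68.6]
tcp_rot: [-0.063, 0.678, 0.73, -0.065]
contact_force: [-5.8, -0.1, 4.8]
opening: 7.9
grip_force: 44.6
time_s: 31.6
position: [530.9, -255.3, 155.1]
tcp_rot: [-0.001, 0.726, 0.688, 0.001]
contact_force: [0.3, 0.1, -1.8]
opening: 7.5
grip_force: 45.0
P [ 530.9 -255.3  155.1] [[0.054, 0.999, 0.001], [0.999, -0.054, 0.003], [0.003, 0.001, -1.0]]
rack 0.59 50.2 [ 498.3 -319.5] [ 45.9 190. ] 86.1 3092
plate_blue 0.87 2242 [[-37.3, -7.0, 53.7], [23.6, 0.2, -22.3], [45.4, 4.2, -23.8]]
at [ 531.1 -253.7  154.9] O 7.8 shift [-66.1 -29.5   4.7] pitch -0.0 yaw -2.91
```

```bash
python3 -m inch '[{"dx":-33,"dy":-14.7,"dz":0,"wx":0,"wy":0,"wz":0,"grip":0},{"dx":-33,"dy":-14.7,"dz":5,"wx":0,"wy":0,"wz":0,"grip":0},{"dx":0,"dy":0,"dz":12,"wx":0,"wy":0,"wz":0,"grip":0},{"dx":0,"dy":0,"dz":12,"wx":0,"wy":0,"wz":0,"grip":0},{"dx":0,"dy":0,"dz":0,"wx":0,"wy":0,"wz":0,"grip":0},{"dx":0,"dy":0,"dz":0,"wx":0,"wy":0,"wz":0,"grip":0}]'; python3 go.py "498.2,-319.5,78"
```

```text
time_s: 32.35
position: [498.2, -317.4, 124.8]
tcp_rot: [-0.002, 0.725, 0.689, 0.001]
contact_force: [0.2, 0.1, -1.3]
opening: 7.5
grip_force: 45.0
at [ 498.2 -317.4  124.8] O 7.5 shift [-2.3  0.2 46.8] pitch -0.09 yaw -2.87
```

```bash
python3 -m inch '[{"dx":-1.5,"dy":0,"dz":7,"wx":0,"wy":0,"wz":0,"grip":0},{"dx":0,"dy":0,"dz":7,"wx":0,"wy":0,"wz":0,"grip":0},{"dx":0,"dy":0,"dz":7,"wx":0,"wy":0,"wz":0,"grip":0},{"dx":0,"dy":0,"dz":0,"wx":0,"wy":0,"wz":0,"grip":0}]'; python3 -m inch '[{"dx":0,"dy":0,"dz":7,"wx":0,"wy":0,"wz":0,"grip":0},{"dx":0,"dy":0,"dz":7,"wx":0,"wy":0,"wz":0,"grip":0},{"dx":0,"dy":0,"dz":7,"wx":0,"wy":0,"wz":0,"grip":0},{"dx":0,"dy":0,"dz":0,"wx":0,"wy":0,"wz":0,"grip":0}]';  python3 -m inch '[{"dx":0,"dy":0,"dz":2.5,"wx":0,"wy":0,"wz":0,"grip":0},{"dx":0,"dy":0,"dz":2,"wx":0,"wy":0,"wz":0,"grip":0},{"dx":0,"dy":0,"dz":0,"wx":0,"wy":0,"wz":0,"grip":0}]'
```

```text
time_s: 32.75
position: [497.0, -319.6, 102.6]
tcp_rot: [-0.003, 0.725, 0.689, 0.001]
contact_force: [-0.3, -0.9, -2.8]
opening: 8.0
grip_force: 45.0
time_s: 33.15
position: [496.9, -319.7, 81.7]
tcp_rot: [-0.003, 0.725, 0.688, 0.001]
contact_force: [-0.4, -0.0, -3.0]
opening: 7.9
grip_force: 45.0
time_s: 33.45
position: [498.0, -320.6, 79.6]
tcp_rot: [-0.001, 0.725, 0.688, 0.001]
contact_force: [-0.7, -0.2, -0.5]
opening: 7.2
grip_force: 45.0
```

```bash
python3 -m inch '[{"dx":0,"dy":0,"dz":1.5,"wx":0,"wy":0,"wz":0,"grip":0},{"dx":0,"dy":0,"dz":0,"wx":0,"wy":0,"wz":0,"grip":0}]'; python3 -m inch '[{"dx":0,"dy":0,"dz":-1,"wx":0,"wy":0,"wz":0,"grip":26},{"dx":0,"dy":0,"dz":0,"wx":0,"wy":0,"wz":0,"grip":26},{"dx":0,"dy":0,"dz":0,"wx":0,"wy":0,"wz":0,"grip":26},{"dx":0,"dy":0,"dz":-20,"wx":0,"wy":0,"wz":0,"grip":26},{"dx":0,"dy":0,"dz":-40,"wx":0,"wy":0,"wz":0,"grip":26},{"dx":0,"dy":0,"dz":-40,"wx":0,"wy":0,"wz":0,"grip":60},{"dx":40,"dy":-3,"dz":0,"wx":0,"wy":0,"wz":-2.4,"grip":60},{"dx":40,"dy":-3,"dz":0,"wx":0,"wy":0,"wz":-2.4,"grip":60},{"dx":40,"dy":-3,"dz":0,"wx":0,"wy":0,"wz":-2.4,"grip":60},{"dx":40,"dy":-3,"dz":0,"wx":0,"wy":0,"wz":0,"grip":60},{"dx":40,"dy":-3,"dz":0,"wx":0,"wy":0,"wz":0,"grip":60},{"dx":40,"dy":-3,"dz":0,"wx":0,"wy":0,"wz":0,"grip":60},{"dx":40,"dy":-3,"dz":0,"wx":0,"wy":0,"wz":0,"grip":60},{"dx":40,"dy":-3,"dz":0,"wx":0,"wy":0,"wz":0,"grip":60},{"dx":40,"dy":0,"dz":0,"wx":0,"wy":0,"wz":0,"grip":60},{"dx":40,"dy":0,"dz":0,"wx":0,"wy":0,"wz":0,"grip":60},{"dx":0,"dy":0,"dz":0,"wx":0,"wy":0,"wz":0,"grip":60},{"dx":0,"dy":0,"dz":0,"wx":0,"wy":0,"wz":0,"grip":60}]'; python3 flat.py plate_gold setup_block punch_stand; python3 up.py plate_blue; python3 up.py plate_gold
```

```text
time_s: 33.65
position: [498.1, -320.7, 79.5]
tcp_rot: [-0.0, 0.725, 0.688, 0.001]
contact_force: [-1.7, 0.8, 4.9]
opening: 7.6
grip_force: 44.9
time_s: 35.45
position: [454.3, 78.0, 179.6]
tcp_rot: [-0.001, 0.68, 0.733, 0.001]
contact_force: [-0.4, -0.6, -0.3]
opening: 60.0
grip_force: 0.0
P [454.3  78.  179.6] [[-0.076, 0.997, -0.0], [0.997, 0.076, 0.003], [0.003, -0.0, -1.0]]
plate_gold 0.77 19.1 [527.2 136.7] [91.3 91.9] 5.1 5657
setup_block 0.59 37.0 [477.6 261.1] [ 56.  149.3] 86.9 3883
scene 0.74 [[497.0, -365.0, 28.0], [500.0, -334.0, 79.0], [504.0, -285.0, 102.0]] n [-1.    0.05  0.  ]
scene 0.51 [[486.0, 316.0, 9.0], [553.0, 347.0, 38.0], [582.0, 406.0, 46.0]] n [ 0.16 -0.13  0.98]
scene 0.88 [[491.0, 91.0, 16.0], [530.0, 129.0, 19.0], [571.0, 172.0, 22.0]] n [-0.  0.  1.]
side 0.8 [[484.0, 97.0, 15.0], [523.0, 138.0, 17.0], [563.0, 180.0, 20.0]] n [ 0.   -0.01 -1.  ]
```

Blue is seated. For gold, the strap lies behind the plate where the pitched gripper body would pass. So I'll first push gold to the stop with closed fingers at 15°, as I did with the plain plate.

```bash
python3 -m inch '[{"dx":27,"dy":7,"dz":20,"wx":0,"wy":0,"wz":0,"grip":0},{"dx":26.6,"dy":6.8,"dz":28,"wx":0,"wy":0,"wz":0,"grip":0},{"dx":0,"dy":0,"dz":28,"wx":-7.5,"wy":0,"wz":0,"grip":0},{"dx":0,"dy":0,"dz":28,"wx":-7.5,"wy":0,"wz":0,"grip":0},{"dx":0,"dy":0,"dz":20,"wx":0,"wy":0,"wz":0,"grip":0},{"dx":0,"dy":0,"dz":0,"wx":0,"wy":0,"wz":0,"grip":0},{"dx":0,"dy":0,"dz":0,"wx":0,"wy":0,"wz":0,"grip":0},{"dx":0,"dy":0,"dz":0,"wx":0,"wy":0,"wz":0,"grip":0}]' 20; python3 go.py "464,132.5,5"
```

```text
time_s: 36.85
position: [475.6, 133.3, 59.9]
tcp_rot: [0.089, 0.675, 0.726, 0.099]
contact_force: [1.5, -0.5, -0.7]
opening: 0.7
grip_force: 0.0
at [475.6 133.3  59.9] O 0.7 shift [ -0.2 -25.7  49.9] pitch 15.27 yaw 4.14
```

```bash
python3 -m inch '[{"dx":-0.2,"dy":-12.8,"dz":24.9,"wx":0,"wy":0,"wz":0,"grip":0},{"dx":0,"dy":-12.8,"dz":24.9,"wx":0,"wy":0,"wz":0,"grip":0},{"dx":0,"dy":0,"dz":0,"wx":0,"wy":0,"wz":0,"grip":0}]'; python3 -m inch '[{"dx":0,"dy":9.66,"dz":2.59,"wx":0,"wy":0,"wz":0,"grip":0},{"dx":0,"dy":9.66,"dz":2.59,"wx":0,"wy":0,"wz":0,"grip":0},{"dx":0,"dy":9.66,"dz":2.59,"wx":0,"wy":0,"wz":0,"grip":0},{"dx":0,"dy":9.66,"dz":2.59,"wx":0,"wy":0,"wz":0,"grip":0},{"dx":0,"dy":9.66,"dz":2.59,"wx":0,"wy":0,"wz":0,"grip":0},{"dx":0,"dy":9.66,"dz":2.59,"wx":0,"wy":0,"wz":0,"grip":0},{"dx":0,"dy":9.66,"dz":2.59,"wx":0,"wy":0,"wz":0,"grip":0},{"dx":0,"dy":6.8,"dz":1.8,"wx":0,"wy":0,"wz":0,"grip":0},{"dx":0,"dy":0,"dz":0,"wx":0,"wy":0,"wz":0,"grip":0}]'; python3 flat.py plate_gold; python3 go.py "0,0,0"
```

```text
time_s: 37.15
position: [461.7, 132.1, 2.1]
tcp_rot: [0.088, 0.675, 0.726, 0.097]
contact_force: [-0.8, -0.7, 0.1]
opening: 0.4
grip_force: 0.0
time_s: 38.05
position: [539.4, 137.8, 2.2]
tcp_rot: [0.088, 0.675, 0.726, 0.097]
contact_force: [0.4, 0.0, 0.4]
opening: 0.6
grip_force: 0.0
P [539.4 137.8   2.2] [[-0.073, 0.963, 0.259], [0.997, 0.07, 0.022], [0.003, 0.26, -0.966]]
plate_gold 0.82 18.9 [596.  141.2] [92.2 91.5] 3.5 12141
at [538.3 137.8   2. ] O 0.5 shift [ -97.9 -528.8 -140.1] pitch 15.01 yaw 4.16
```

```bash
python3 -m inch '[{"dx":0,"dy":-5,"dz":-20,"wx":0,"wy":0,"wz":0,"grip":0},{"dx":0,"dy":10,"dz":-40,"wx":0,"wy":0,"wz":0,"grip":60},{"dx":0,"dy":10,"dz":-40,"wx":0,"wy":0,"wz":0,"grip":60},{"dx":0,"dy":0,"dz":0,"wx":-7,"wy":0,"wz":0,"grip":60},{"dx":0,"dy":0,"dz":0,"wx":-7,"wy":0,"wz":0,"grip":60},{"dx":0,"dy":0,"dz":0,"wx":-7,"wy":0,"wz":0,"grip":60},{"dx":0,"dy":0,"dz":0,"wx":-7,"wy":0,"wz":0,"grip":60},{"dx":0,"dy":0,"dz":0,"wx":-7,"wy":0,"wz":0,"grip":60},{"dx":0,"dy":0,"dz":0,"wx":0,"wy":0,"wz":0,"grip":60},{"dx":0,"dy":0,"dz":0,"wx":0,"wy":0,"wz":0,"grip":60}]';python3 go.py "536,136.7,5.5" L
```

```text
time_s: 39.15
position: [526.4, 136.7, 102.5]
tcp_rot: [0.286, 0.617, 0.664, 0.31]
contact_force: [-0.2, -0.7, 1.1]
opening: 59.8
grip_force: 0.0
at [507.1 135.3  79.6] O 59.8 shift [ -1.  -38.1  69.8] pitch 49.9 yaw 4.03
```

```bash
python3 -m inch '[{"dx":-1,"dy":-12.7,"dz":23.3,"wx":0,"wy":0,"wz":0,"grip":60},{"dx":0,"dy":-12.7,"dz":23.3,"wx":0,"wy":0,"wz":0,"grip":60},{"dx":0,"dy":-12.7,"dz":23.2,"wx":0,"wy":0,"wz":0,"grip":60},{"dx":0,"dy":0,"dz":0,"wx":0,"wy":0,"wz":0,"grip":60},{"dx":0,"dy":0,"dz":0,"wx":0,"wy":0,"wz":0,"grip":60}]'; python3 go.py "536,136.7,5.5" L;python3 -m inch '[{"dx":0,"dy":4.3,"dz":5,"wx":0,"wy":0,"wz":0,"grip":60},{"dx":0,"dy":4.3,"dz":5,"wx":0,"wy":0,"wz":0,"grip":60},{"dx":0,"dy":4.3,"dz":5,"wx":0,"wy":0,"wz":0,"grip":60},{"dx":0,"dy":4.3,"dz":5,"wx":0,"wy":0,"wz":0,"grip":60},{"dx":0,"dy":0,"dz":0,"wx":0,"wy":0,"wz":0,"grip":60}]'; python3 flat.py plate_gold; python3 tilt.py plate_gold
```

```text
time_s: 39.65
position: [558.0, 138.0, 30.5]
tcp_rot: [0.287, 0.617, 0.663, 0.311]
contact_force: [-0.3, 0.2, -0.3]
opening: 60.1
grip_force: 0.0
at [538.8 136.7   7.5] O 60.1 shift [ 0.2 -3.3 -0.8] pitch 50.08 yaw 3.95
time_s: 40.15
position: [581.9, 139.6, 28.1]
tcp_rot: [0.286, 0.618, 0.664, 0.31]
contact_force: [-2.1, -0.8, -1.4]
opening: 60.1
grip_force: 0.9
P [581.9 139.6  28.1] [[-0.073, 0.643, 0.763], [0.997, 0.045, 0.058], [0.003, 0.765, -0.644]]
plate_gold 0.98 20.9 [599.6 140.4] [92.5 91.4] 4.2 9741
plate_gold 0.49 79.7 [683.  310.4] [49.8 24.4] 22.9 340
L [562.5 138.4   5.5] [-2.1 -0.8 -0.7]
```

```bash
python3 -m inch '[{"dx":0,"dy":1.5,"dz":1.4,"wx":0,"wy":0,"wz":0,"grip":60},{"dx":0,"dy":6.6,"dz":-3.5,"wx":0,"wy":0,"wz":0,"grip":60},{"dx":0,"dy":6.6,"dz":-3.5,"wx":0,"wy":0,"wz":0,"grip":60},{"dx":0,"dy":6.8,"dz":-2.8,"wx":0,"wy":0,"wz":0,"grip":60},{"dx":0,"dy":6.8,"dz":-2.8,"wx":0,"wy":0,"wz":0,"grip":60},{"dx":0,"dy":0,"dz":0,"wx":0,"wy":0,"wz":0,"grip":60}]';python3 tilt.py plate_gold;  python3 -m inch '[{"dx":0,"dy":7.1,"dz":-1.4,"wx":0,"wy":0,"wz":0,"grip":60},{"dx":0,"dy":7.1,"dz":-1.4,"wx":0,"wy":0,"wz":0,"grip":60},{"dx":0,"dy":7.2,"dz":0,"wx":0,"wy":0,"wz":0,"grip":60},{"dx":0,"dy":7.2,"dz":0,"wx":0,"wy":0,"wz":0,"grip":60},{"dx":0,"dy":0,"dz":0,"wx":0,"wy":0,"wz":0,"grip":60}]'; python3 tilt.py plate_gold
```

```text
time_s: 40.95
position: [593.3, 141.1, 60.5]
tcp_rot: [0.288, 0.617, 0.663, 0.313]
contact_force: [-0.7, 0.6, 0.5]
opening: 60.4
grip_force: 0.4
L [574.  139.8  37.3] [-0.7  0.6  0.5]
4979 [[560. 101.  19.]
 [633. 185.  56.]] tilt [-25.46429642  -2.71169762]
time_s: 41.55
position: [609.4, 141.9, 83.8]
tcp_rot: [0.287, 0.617, 0.663, 0.312]
contact_force: [0.5, 0.2, 0.1]
opening: 59.8
grip_force: 0.2
L [590.4 140.6  60.8] [0.5 0.2 0.1]
2035 [[579. 101.  11.]
 [624. 187.  77.]] tilt [-53.10479658  -6.08001448]
```

```bash
python3 -m inch '[{"dx":0,"dy":2.3,"dz":-1.9,"wx":0,"wy":0,"wz":0,"grip":60},{"dx":0,"dy":2.3,"dz":-1.9,"wx":0,"wy":0,"wz":0,"grip":60},{"dx":0,"dy":6.2,"dz":1.7,"wx":0,"wy":0,"wz":0,"grip":60},{"dx":0,"dy":6.2,"dz":1.7,"wx":0,"wy":0,"wz":0,"grip":60},{"dx":0,"dy":6.3,"dz":2.8,"wx":0,"wy":0,"wz":0,"grip":60},{"dx":0,"dy":6.3,"dz":2.8,"wx":0,"wy":0,"wz":0,"grip":60},{"dx":0,"dy":5.8,"dz":4,"wx":0,"wy":0,"wz":0,"grip":60},{"dx":0,"dy":5.8,"dz":4,"wx":0,"wy":0,"wz":0,"grip":60}]';python3 -m inch '[{"dx":0,"dy":5.1,"dz":5.1,"wx":0,"wy":0,"wz":0,"grip":60},{"dx":0,"dy":5.1,"dz":5.1,"wx":0,"wy":0,"wz":0,"grip":60},{"dx":0,"dy":3,"dz":4,"wx":0,"wy":0,"wz":0,"grip":60},{"dx":0,"dy":1.5,"dz":2,"wx":0,"wy":0,"wz":0,"grip":60},{"dx":0,"dy":0,"dz":0,"wx":0,"wy":0,"wz":0,"grip":60}]'; python3 up.py plate_gold
```

```text
time_s: 42.45
position: [645.1, 144.4, 104.9]
tcp_rot: [0.287, 0.617, 0.663, 0.311]
contact_force: [-0.8, -0.3, -0.7]
opening: 60.1
grip_force: 0.1
time_s: 42.95
position: [666.3, 145.9, 105.1]
tcp_rot: [0.286, 0.617, 0.664, 0.31]
contact_force: [-0.3, -0.2, 0.7]
opening: 60.2
grip_force: 0.0
scene 0.55 [[653.0, 98.0, 70.0], [658.0, 129.0, 84.0], [662.0, 177.0, 92.0]] n [ 0.99  0.07 -0.12]
side 0.69 [[633.0, 109.0, 13.0], [642.0, 162.0, 53.0], [654.0, 188.0, 91.0]] n [-0.98 -0.07  0.18]
side 0.59 [[478.0, 332.0, 9.0], [522.0, 391.0, 40.0], [574.0, 426.0, 43.0]] n [-0.    0.17  0.99]
```

```bash
python3 -m inch '[{"dx":0,"dy":-6.4,"dz":-7.7,"wx":0,"wy":0,"wz":0,"grip":60},{"dx":0,"dy":23,"dz":-19.3,"wx":0,"wy":0,"wz":0,"grip":60},{"dx":0,"dy":23,"dz":-19.3,"wx":0,"wy":0,"wz":0,"grip":60},{"dx":0,"dy":0,"dz":0,"wx":8.55,"wy":0,"wz":0,"grip":30},{"dx":0,"dy":0,"dz":0,"wx":8.55,"wy":0,"wz":0,"grip":30},{"dx":0,"dy":0,"dz":0,"wx":8.55,"wy":0,"wz":0,"grip":30},{"dx":0,"dy":0,"dz":0,"wx":8.55,"wy":0,"wz":0,"grip":30},{"dx":0,"dy":0,"dz":0,"wx":8.55,"wy":0,"wz":0,"grip":30},{"dx":0,"dy":0,"dz":0,"wx":8.55,"wy":0,"wz":0,"grip":30},{"dx":0,"dy":0,"dz":0,"wx":8.55,"wy":0,"wz":0,"grip":30},{"dx":0,"dy":0,"dz":0,"wx":0,"wy":0,"wz":0,"grip":30},{"dx":0,"dy":0,"dz":0,"wx":0,"wy":0,"wz":0,"grip":30}]'; python3 grasp.py plate_gold 143
```

```text
time_s: 44.35
position: [656.0, 144.9, 162.4]
tcp_rot: [-0.061, 0.678, 0.73, -0.063]
contact_force: [-0.2, -0.2, 1.0]
opening: 30.0
grip_force: 0.0
rot ok? [[-0.073, 0.982, -0.174], [0.997, 0.073, -0.01], [0.003, -0.175, -0.985]] P [656.  144.9 162.4]
0.71 1365 z [18.1 92.8] top: x [650.6 656.  661.8] y [101.8 189.5] [101.  188.3]
target [654.4 143.6  67.7] tool shift [-1.4 14.9 93.6]
```

```bash
python3 -m inch '[{"dx":1,"dy":14.5,"dz":12,"wx":0,"wy":0,"wz":0,"grip":30},{"dx":0,"dy":0,"dz":20,"wx":0,"wy":0,"wz":0,"grip":30},{"dx":0,"dy":0,"dz":20,"wx":0,"wy":0,"wz":0,"grip":30},{"dx":0,"dy":0,"dz":20,"wx":0,"wy":0,"wz":0,"grip":30},{"dx":0,"dy":0,"dz":20,"wx":0,"wy":0,"wz":0,"grip":30},{"dx":0,"dy":0,"dz":0,"wx":0,"wy":0,"wz":0,"grip":30},{"dx":0,"dy":0,"dz":0,"wx":0,"wy":0,"wz":0,"grip":30}]'; python3 go.py "654.3,145.6,67.5"
```

```text
time_s: 45.15
position: [654.0, 146.3, 75.3]
tcp_rot: [-0.058, 0.678, 0.73, -0.06]
contact_force: [0.0, 0.4, -0.4]
opening: 29.8
grip_force: 0.0
at [654.  146.3  75.3] O 29.8 shift [-0.8  1.6  7.7] pitch -9.65 yaw 4.27
```

```bash
python3 -m inch '[{"dx":-0.6,"dy":1.4,"dz":7.5,"wx":0,"wy":0,"wz":0,"grip":30},{"dx":0,"dy":0,"dz":0,"wx":0,"wy":0,"wz":0,"grip":30},{"dx":0,"dy":0,"dz":0,"wx":0,"wy":0,"wz":0,"grip":0},{"dx":0,"dy":0,"dz":0,"wx":0,"wy":0,"wz":0,"grip":0},{"dx":0,"dy":0,"dz":0,"wx":0,"wy":0,"wz":0,"grip":0},{"dx":0,"dy":0,"dz":0,"wx":0,"wy":0,"wz":0,"grip":0},{"dx":0,"dy":0,"dz":0,"wx":0,"wy":0,"wz":0,"grip":0}]' 45; python3 -m inch '[{"dx":0,"dy":0,"dz":-15,"wx":0,"wy":0,"wz":0,"grip":0},{"dx":0,"dy":0,"dz":-25,"wx":0,"wy":0,"wz":0,"grip":0},{"dx":0,"dy":0,"dz":-30,"wx":0,"wy":0,"wz":0,"grip":0},{"dx":0,"dy":0,"dz":-35,"wx":0,"wy":0,"wz":0,"grip":0},{"dx":0,"dy":0,"dz":0,"wx":-5,"wy":0,"wz":0,"grip":0},{"dx":0,"dy":0,"dz":0,"wx":-5,"wy":0,"wz":0,"grip":0},{"dx":-32,"dy":-20,"dz":0,"wx":0,"wy":0,"wz":0.7,"grip":0},{"dx":-32,"dy":-20,"dz":0,"wx":0,"wy":0,"wz":0.7,"grip":0},{"dx":-32,"dy":-20,"dz":0,"wx":0,"wy":0,"wz":0.7,"grip":0},{"dx":-32,"dy":-20,"dz":0,"wx":0,"wy":0,"wz":0.7,"grip":0},{"dx":-32,"dy":-20,"dz":0,"wx":0,"wy":0,"wz":0.7,"grip":0},{"dx":-32,"dy":-20,"dz":0,"wx":0,"wy":0,"wz":0.7,"grip":0},{"dx":-32,"dy":-20,"dz":0,"wx":0,"wy":0,"wz":0.7,"grip":0},{"dx":-32,"dy":-20,"dz":0,"wx":0,"wy":0,"wz":0.7,"grip":0},{"dx":-32,"dy":-20,"dz":0,"wx":0,"wy":0,"wz":0.7,"grip":0},{"dx":-32,"dy":0,"dz":0,"wx":0,"wy":0,"wz":0.9,"grip":0},{"dx":-32,"dy":0,"dz":0,"wx":0,"wy":0,"wz":0,"grip":0},{"dx":0,"dy":0,"dz":0,"wx":0,"wy":0,"wz":0,"grip":0},{"dx":0,"dy":0,"dz":0,"wx":0,"wy":0,"wz":0,"grip":0}]'; python3 rack.py plate_gold r3.png; python3 go.py "438.2,-316.5,150"
```

```text
time_s: 45.85
position: [651.1, 145.4, 65.5]
tcp_rot: [-0.063, 0.678, 0.73, -0.065]
contact_force: [-7.9, -0.8, 6.0]
opening: 8.0
grip_force: 44.5
time_s: 47.75
position: [496.8, -209.9, 165.9]
tcp_rot: [-0.001, 0.726, 0.688, 0.002]
contact_force: [0.2, -0.4, -1.0]
opening: 7.3
grip_force: 45.0
P [ 496.8 -209.9  165.9] [[0.054, 0.999, 0.001], [0.999, -0.054, 0.005], [0.005, 0.001, -1.0]]
rack 0.77 50.1 [ 499.3 -308.2] [ 24.1 188.8] 86.4 784
plate_gold 0.68 2152 [[-35.0, -7.4, 50.9], [25.6, -0.1, -25.4], [44.8, 3.9, -26.8]]
at [ 497.2 -208.6  166.3] O 7.8 shift [-110.8  -53.5   15.7] pitch 0.1 yaw -2.91
```

```bash
python3 -m inch '[{"dx":0,"dy":-26.8,"dz":0,"wx":0,"wy":0,"wz":0,"grip":0},{"dx":0,"dy":-26.7,"dz":0,"wx":0,"wy":0,"wz":0,"grip":0},{"dx":-28,"dy":0,"dz":0,"wx":0,"wy":0,"wz":0,"grip":0},{"dx":-28,"dy":0,"dz":0,"wx":0,"wy":0,"wz":0,"grip":0},{"dx":-28,"dy":0,"dz":0,"wx":0,"wy":0,"wz":0,"grip":0},{"dx":-27,"dy":0,"dz":10,"wx":0,"wy":0,"wz":0,"grip":0},{"dx":0,"dy":0,"dz":15,"wx":0,"wy":0,"wz":0,"grip":0},{"dx":0,"dy":0,"dz":15,"wx":0,"wy":0,"wz":0,"grip":0},{"dx":0,"dy":0,"dz":0,"wx":0,"wy":0,"wz":0,"grip":0},{"dx":0,"dy":0,"dz":0,"wx":0,"wy":0,"wz":0,"grip":0}]'; python3 go.py "438.2,-316.5,76.5"
```

```text
time_s: 48.9
position: [438.0, -316.0, 125.4]
tcp_rot: [-0.001, 0.725, 0.689, 0.002]
contact_force: [-0.0, -0.2, -1.2]
opening: 7.4
grip_force: 45.0
at [ 438.  -316.   125.4] O 7.4 shift [-0.7  0.2 48.9] pitch 0.05 yaw -2.89
```

```bash
python3 -m inch '[{"dx":0,"dy":0.2,"dz":7,"wx":0,"wy":0,"wz":0,"grip":0},{"dx":0,"dy":0,"dz":7,"wx":0,"wy":0,"wz":0,"grip":0},{"dx":0,"dy":0,"dz":7,"wx":0,"wy":0,"wz":0,"grip":0},{"dx":0,"dy":0,"dz":0,"wx":0,"wy":0,"wz":0,"grip":0}]'; python3 -m inch '[{"dx":0,"dy":0,"dz":7,"wx":0,"wy":0,"wz":0,"grip":0},{"dx":0,"dy":0,"dz":7,"wx":0,"wy":0,"wz":0,"grip":0},{"dx":0,"dy":0,"dz":7,"wx":0,"wy":0,"wz":0,"grip":0},{"dx":0,"dy":0,"dz":0,"wx":0,"wy":0,"wz":0,"grip":0}]';  python3 -m inch '[{"dx":0,"dy":0,"dz":2.5,"wx":0,"wy":0,"wz":0,"grip":0},{"dx":0,"dy":0,"dz":2,"wx":0,"wy":0,"wz":0,"grip":0},{"dx":0,"dy":0,"dz":0,"wx":0,"wy":0,"wz":0,"grip":0}]'; python3 -m inch '[{"dx":0,"dy":0,"dz":2,"wx":0,"wy":0,"wz":0,"grip":0},{"dx":0,"dy":0,"dz":0,"wx":0,"wy":0,"wz":0,"grip":0}]'
```

```text
time_s: 49.3
position: [437.5, -316.7, 103.5]
tcp_rot: [-0.002, 0.725, 0.689, 0.002]
contact_force: [-0.0, -0.1, -2.2]
opening: 7.7
grip_force: 45.0
time_s: 49.7
position: [437.4, -316.7, 82.3]
tcp_rot: [-0.002, 0.725, 0.688, 0.002]
contact_force: [-0.0, -0.4, -2.4]
opening: 8.0
grip_force: 45.0
time_s: 50.0
position: [438.2, -317.3, 79.4]
tcp_rot: [-0.001, 0.725, 0.688, 0.002]
contact_force: [-0.2, -0.1, -2.8]
opening: 7.5
grip_force: 45.0
time_s: 50.2
position: [438.2, -317.3, 77.4]
tcp_rot: [-0.001, 0.725, 0.688, 0.002]
contact_force: [-0.7, -0.1, -2.6]
opening: 7.9
grip_force: 45.0
```

```bash
python3 -m inch '[{"dx":0,"dy":0,"dz":1.5,"wx":0,"wy":0,"wz":0,"grip":0},{"dx":0,"dy":0,"dz":0,"wx":0,"wy":0,"wz":0,"grip":0}]'; python3 -m inch '[{"dx":0,"dy":0,"dz":1,"wx":0,"wy":0,"wz":0,"grip":0},{"dx":0,"dy":0,"dz":0,"wx":0,"wy":0,"wz":0,"grip":0}]'
```

```text
time_s: 50.4
position: [438.5, -317.6, 76.3]
tcp_rot: [-0.0, 0.725, 0.688, 0.002]
contact_force: [0.4, -0.3, -0.4]
opening: 7.5
grip_force: 45.0
time_s: 50.6
position: [438.6, -317.7, 76.3]
tcp_rot: [0.0, 0.725, 0.688, 0.002]
contact_force: [-1.4, 1.1, 5.3]
opening: 7.7
grip_force: 45.0
```

Gold is seated. Releasing and going to look at the punches.

```bash
python3 -m inch '[{"dx":0,"dy":0,"dz":-1,"wx":0,"wy":0,"wz":0,"grip":26},{"dx":0,"dy":0,"dz":0,"wx":0,"wy":0,"wz":0,"grip":26},{"dx":0,"dy":0,"dz":0,"wx":0,"wy":0,"wz":0,"grip":26},{"dx":0,"dy":0,"dz":-20,"wx":0,"wy":0,"wz":0,"grip":26},{"dx":0,"dy":0,"dz":-40,"wx":0,"wy":0,"wz":0,"grip":26},{"dx":0,"dy":0,"dz":-45,"wx":0,"wy":0,"wz":0,"grip":34},{"dx":40,"dy":5,"dz":-20,"wx":0,"wy":0,"wz":0,"grip":34},{"dx":40,"dy":5,"dz":-20,"wx":0,"wy":0,"wz":0,"grip":34},{"dx":40,"dy":5,"dz":0,"wx":0,"wy":0,"wz":0,"grip":34},{"dx":40,"dy":5,"dz":0,"wx":0,"wy":0,"wz":0,"grip":34},{"dx":40,"dy":5,"dz":0,"wx":0,"wy":0,"wz":0,"grip":34},{"dx":40,"dy":5,"dz":0,"wx":0,"wy":0,"wz":0,"grip":34},{"dx":40,"dy":5,"dz":0,"wx":0,"wy":0,"wz":0,"grip":34},{"dx":40,"dy":5,"dz":0,"wx":0,"wy":0,"wz":0,"grip":34},{"dx":40,"dy":5,"dz":0,"wx":0,"wy":0,"wz":0,"grip":34},{"dx":40,"dy":5,"dz":0,"wx":0,"wy":0,"wz":0,"grip":34},{"dx":40,"dy":5,"dz":0,"wx":0,"wy":0,"wz":0,"grip":34},{"dx":40,"dy":5,"dz":0,"wx":0,"wy":0,"wz":0,"grip":34},{"dx":0,"dy":0,"dz":0,"wx":0,"wy":0,"wz":0,"grip":34},{"dx":0,"dy":0,"dz":0,"wx":0,"wy":0,"wz":0,"grip":34}]'; cat > pun.py <<'E'
from h import *
import sys
d,P,R=wrist(); cv2.imwrite("pics/"+sys.argv[1],d["image"][:,:,::-1]); np.savez("w_pun.npz",P=P,Rt=R,**d); print("P",P.round(1),R.round(3).tolist())
def show(m,q):
    c=wcloud(d,P,R,m); return c
for q in("setup_block","punch_stand"):
    for x in [x for x in ctrl.masks_of("wrist",q) if x["score"]>.4][:1]:
        c=wcloud(d,P,R,er(x["region"])); h=36 if q[0]=="s" else 42; c=c[abs(c[:,2]-h)<4]; print(q,round(x["score"],2),*toprect(c,4,50))
for q in("punch1","stored0"):
    for x in [x for x in ctrl.masks_of("wrist",q) if x["score"]>.3][:4]:
        c=wcloud(d,P,R,x["region"]); hi=np.percentile(c[:,2],95); t=c[abs(c[:,2]-hi)<3]; (cx,cy),r=cv2.minEnclosingCircle(t[:,:2].astype(np.float32)); print(q,round(x["score"],2),np.round(x["rect"]),"top",hi.round(1),"c",round(cx,1),round(cy,1),"r",round(r,1),len(t))
for x in ctrl.landmark_of("wrist","punch_stand_hole0")[:4]:
    u,v=x["uv"]; r=R@(d["mount"][:3,:3]@wray(d,u,v)); o=R@d["mount"][:3,3]+P; print("hole",round(x["score"],2),np.round([u,v]),(o+r*(42-o[2])/r[2]).round(1))
E
python3 pun.py pu1.png; python3 up.py plate_gold
```

```text
time_s: 52.6
position: [522.6, 158.9, 222.2]
tcp_rot: [-0.001, 0.725, 0.689, 0.001]
contact_force: [-0.9, 0.1, -0.9]
opening: 34.2
grip_force: 0.0
P [522.6 158.9 222.2] [[0.05, 0.999, 0.001], [0.999, -0.05, 0.003], [0.003, 0.001, -1.0]]
setup_block 0.78 36.2 [476.9 261.8] [ 54.  147.3] 86.3 3948
punch_stand 0.66 42.2 [525.4 347.4] [ 52.7 100.2] 82.9 2455
punch1 0.81 [154.  79. 176.  93.] top 90.9 c 431.2 264.4 r 8.1 162
punch1 0.71 [196.  78. 216.  93.] top 91.2 c 477.4 261.8 r 7.9 165
punch1 0.57 [241.  78. 259.  93.] top 91.1 c 522.6 258.9 r 7.7 162
punch1 0.33 [204.   0. 290.  44.] top 43.6 c 525.5 348.8 r 55.6 2391
stored0 0.7 [202.   0. 287.  44.] top 43.6 c 525.5 348.8 r 55.6 2390
stored0 0.53 [258.   1. 273.  22.] top 93.2 c 547.8 345.9 r 8.1 145
hole 0.78 [266.  16.] [550.3 345.6  42. ]
hole 0.62 [227.  14.] [504.3 352.   42. ]
scene 0.59 [[437.0, -363.0, 25.0], [441.0, -333.0, 81.0], [445.0, -281.0, 102.0]] n [-1.    0.04  0.03]
scene 0.39 [[483.0, 316.0, 8.0], [551.0, 348.0, 38.0], [582.0, 408.0, 46.0]] n [ 0.15 -0.12  0.98]
side 0.62 [[433.0, -283.0, 24.0], [437.0, -276.0, 44.0], [439.0, -272.0, 70.0]] n [ 0.94 -0.34  0.01]
```

View pics/pu1.png

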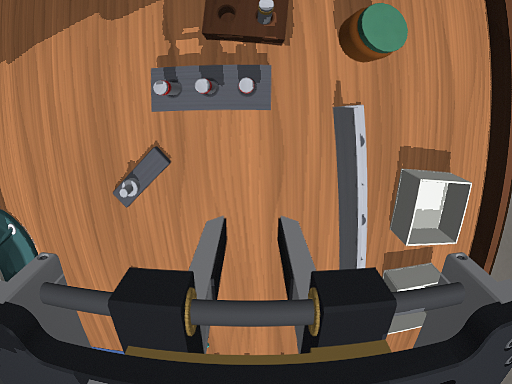

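Wrist view: red punches at (165,86), (206,86) and (250,86) in the block; the brass one at (265,12) in the stand; the other three stand holes are free. Moving closer to see the whole stand.

```bash
python3 -m inch '[{"dx":33,"dy":-1.7,"dz":10,"wx":0,"wy":0,"wz":0,"grip":34},{"dx":33,"dy":-1.7,"dz":20,"wx":0,"wy":0,"wz":0,"grip":34},{"dx":34,"dy":-1.7,"dz":20,"wx":0,"wy":0,"wz":0,"grip":34},{"dx":0,"dy":0,"dz":0,"wx":0,"wy":0,"wz":0,"grip":34},{"dx":0,"dy":0,"dz":0,"wx":0,"wy":0,"wz":0,"grip":34}]'; python3 pun.py pu2.png; python3 go.py "522.6,259,56"; python3 - <<'E'
from h import *
d=dict(np.load("w_pun.npz")); c=wcloud(d,d["P"],d["Rt"]); t=c[(abs(c[:,2]-42)<3)&(c[:,0]>460)&(c[:,0]<595)&(c[:,1]>305)&(c[:,1]<440)]; np.save("stand.npy",t)
r=cv2.minAreaRect(t[:,:2].astype(np.float32)); print(r,len(t))
# holes: empty cells inside the top face
H=np.zeros((150,150),np.uint8); ij=((t[:,:2]-[455,300])).astype(int); H[ij[:,0].clip(0,149),ij[:,1].clip(0,149)]=1; H=cv2.morphologyEx(H,cv2.MORPH_CLOSE,np.ones((5,5)))
n,l,s,ce=cv2.connectedComponentsWithStats(1-H)
for k in range(1,n):
    if 80<s[k][4]<2000: print("void",s[k].tolist(),(ce[k][::-1]+[455.5,300.5]).round(1))
E
```

```text
time_s: 53.6
position: [522.6, 258.8, 172.5]
tcp_rot: [-0.001, 0.725, 0.689, 0.001]
contact_force: [-0.2, -0.3, 0.7]
opening: 33.5
grip_force: 0.0
P [522.6 258.8 172.5] [[0.051, 0.999, 0.001], [0.999, -0.051, 0.002], [0.002, 0.001, -1.0]]
setup_block 0.89 36.3 [476.8 262.9] [ 55.3 147.9] 86.7 4380
punch_stand 0.75 42.2 [528.5 372.5] [98.4 98.4] 81.4 7411
punch1 0.92 [242. 169. 262. 200.] top 91.1 c 522.6 258.8 r 8.0 218
punch1 0.83 [195. 168. 218. 198.] top 90.8 c 477.4 262.5 r 8.0 205
punch1 0.57 [148. 165. 180. 198.] top 91.0 c 431.4 264.9 r 7.8 172
stored0 0.52 [264.  87. 285. 105.] top 93.3 c 548.1 346.0 r 7.9 245
hole 0.89 [226.  92.] [502.7 352.1  42. ]
hole 0.71 [227.  46.] [506.1 400.4  42. ]
hole 0.63 [272.  96.] [549.  346.1  42. ]
at [523.7 257.9 174.4] O 33.8 shift [  0.6  -1.6 118.4] pitch 0.22 yaw -3.07
((528.5961303710938, 372.3900146484375), (101.05650329589844, 100.83516693115234), 81.39901733398438) 7922
void [43, 38, 19, 19, 298] [502.7 352.7]
void [89, 45, 19, 18, 293] [509.3 398.4]
void [36, 83, 20, 23, 341] [549.7 346.3]
void [82, 90, 19, 20, 306] [554.7 391.5]
```

```bash
python3 -m inch '[{"dx":0.2,"dy":-0.2,"dz":30,"wx":0,"wy":0,"wz":0,"grip":34},{"dx":0,"dy":0,"dz":30,"wx":0,"wy":0,"wz":0,"grip":34},{"dx":0,"dy":0,"dz":30,"wx":0,"wy":0,"wz":0,"grip":34},{"dx":0,"dy":0,"dz":27,"wx":0,"wy":0,"wz":0,"grip":34},{"dx":0,"dy":0,"dz":0,"wx":0,"wy":0,"wz":0,"grip":34},{"dx":0,"dy":0,"dz":0,"wx":0,"wy":0,"wz":0,"grip":34}]'; python3 -m inch '[{"dx":0,"dy":0,"dz":0,"wx":0,"wy":0,"wz":0,"grip":0},{"dx":0,"dy":0,"dz":0,"wx":0,"wy":0,"wz":0,"grip":0},{"dx":0,"dy":0,"dz":0,"wx":0,"wy":0,"wz":0,"grip":0},{"dx":0,"dy":0,"dz":0,"wx":0,"wy":0,"wz":0,"grip":0}]' 30;  python3 -m inch '[{"dx":0,"dy":0,"dz":-15,"wx":0,"wy":0,"wz":0,"grip":0},{"dx":0,"dy":0,"dz":-25,"wx":0,"wy":0,"wz":0,"grip":0},{"dx":0,"dy":0,"dz":-35,"wx":0,"wy":0,"wz":0,"grip":0},{"dx":0,"dy":0,"dz":-30,"wx":0,"wy":0,"wz":0,"grip":0},{"dx":0,"dy":0,"dz":0,"wx":0,"wy":0,"wz":0,"grip":0},{"dx":0,"dy":0,"dz":0,"wx":0,"wy":0,"wz":0,"grip":0}]'; python3 go.py "554.7,391.5,150"; python3 - <<'E'
from h import *
d,P,R=wrist()
for x in ctrl.masks_of("wrist","punch1")[:4]:
    c=(wcloud(d,P,R,x["region"])-P)@R; print(round(x["score"],2),np.percentile(c,[3,50,97],axis=0).round(1).tolist())
E
```

```text
time_s: 54.5
position: [523.4, 258.9, 56.7]
tcp_rot: [-0.0, 0.725, 0.688, 0.002]
contact_force: [-0.3, -0.1, 1.0]
opening: 33.9
grip_force: 0.0
time_s: 54.9
position: [523.6, 259.8, 58.2]
tcp_rot: [-0.0, 0.725, 0.689, 0.003]
contact_force: [-1.6, 0.2, 5.9]
opening: 15.6
grip_force: 30.0
time_s: 55.5
position: [523.2, 259.0, 161.8]
tcp_rot: [-0.0, 0.725, 0.688, 0.003]
contact_force: [-0.6, 0.2, -1.9]
opening: 15.6
grip_force: 30.0
at [523.2 259.  161.8] O 15.6 shift [133.9  24.5  12.4] pitch 0.2 yaw -2.98
0.83 [[-5.3, -5.5, -32.8], [5.5, 1.4, -19.3], [7.6, 7.9, 37.2]]
0.73 [[-6.0, -56.5, 70.6], [4.2, -44.4, 79.8], [7.8, -38.4, 132.3]]
0.59 [[-4.9, -98.4, 70.4], [3.9, -88.8, 81.6], [8.3, -84.7, 130.9]]
0.39 [[65.7, -47.8, 118.6], [114.0, -2.5, 120.2], [159.6, 45.4, 150.1]]
```

```bash
python3 -m inch '[{"dx":33.5,"dy":6.1,"dz":0,"wx":0,"wy":0,"wz":0,"grip":0},{"dx":33.5,"dy":6.1,"dz":0,"wx":0,"wy":0,"wz":0,"grip":0},{"dx":33.5,"dy":6.1,"dz":0,"wx":0,"wy":0,"wz":0,"grip":0},{"dx":33.4,"dy":6.2,"dz":0,"wx":0,"wy":0,"wz":0,"grip":0},{"dx":0,"dy":0,"dz":25,"wx":0,"wy":0,"wz":0,"grip":0},{"dx":0,"dy":0,"dz":20,"wx":0,"wy":0,"wz":0,"grip":0},{"dx":0,"dy":0,"dz":0,"wx":0,"wy":0,"wz":0,"grip":0},{"dx":0,"dy":0,"dz":0,"wx":0,"wy":0,"wz":0,"grip":0},{"dx":0,"dy":0,"dz":0,"wx":0,"wy":0,"wz":0,"grip":0}]'; python3 go.py "554.7,391.5,60"
```

```text
time_s: 56.5
position: [554.8, 391.5, 117.5]
tcp_rot: [-0.0, 0.725, 0.688, 0.003]
contact_force: [-1.0, -0.8, -1.3]
opening: 15.3
grip_force: 30.0
at [554.8 391.5 117.5] O 15.3 shift [-0.2 -0.3 57.5] pitch 0.17 yaw -3.01
```

```bash
python3 -m inch '[{"dx":0,"dy":0,"dz":12,"wx":0,"wy":0,"wz":0,"grip":0},{"dx":0,"dy":0,"dz":10,"wx":0,"wy":0,"wz":0,"grip":0},{"dx":0,"dy":0,"dz":6,"wx":0,"wy":0,"wz":0,"grip":0},{"dx":0,"dy":0,"dz":6,"wx":0,"wy":0,"wz":0,"grip":0},{"dx":0,"dy":0,"dz":0,"wx":0,"wy":0,"wz":0,"grip":0}]';  python3 -m inch '[{"dx":0,"dy":0,"dz":7,"wx":0,"wy":0,"wz":0,"grip":0},{"dx":0,"dy":0,"dz":7,"wx":0,"wy":0,"wz":0,"grip":0},{"dx":0,"dy":0,"dz":6,"wx":0,"wy":0,"wz":0,"grip":0},{"dx":0,"dy":0,"dz":0,"wx":0,"wy":0,"wz":0,"grip":0}]'; python3 -m inch '[{"dx":0,"dy":0,"dz":2,"wx":0,"wy":0,"wz":0,"grip":0},{"dx":0,"dy":0,"dz":0,"wx":0,"wy":0,"wz":0,"grip":0}]'
```

```text
time_s: 57.0
position: [553.8, 391.2, 81.0]
tcp_rot: [-0.001, 0.725, 0.688, 0.001]
contact_force: [0.0, -0.4, -0.6]
opening: 15.5
grip_force: 30.0
time_s: 57.4
position: [553.8, 391.3, 61.0]
tcp_rot: [-0.001, 0.725, 0.688, 0.001]
contact_force: [-0.6, 0.1, -1.6]
opening: 15.1
grip_force: 30.0
time_s: 57.6
position: [554.6, 391.8, 60.7]
tcp_rot: [-0.0, 0.725, 0.688, 0.002]
contact_force: [0.1, -0.6, 0.1]
opening: 15.6
grip_force: 30.0
```

```bash
python3 -m inch '[{"dx":0,"dy":0,"dz":1.5,"wx":0,"wy":0,"wz":0,"grip":0},{"dx":0,"dy":0,"dz":0,"wx":0,"wy":0,"wz":0,"grip":0}]'; python3 -m inch '[{"dx":0,"dy":0,"dz":0,"wx":0,"wy":0,"wz":0,"grip":34},{"dx":0,"dy":0,"dz":0,"wx":0,"wy":0,"wz":0,"grip":34},{"dx":0,"dy":0,"dz":0,"wx":0,"wy":0,"wz":0,"grip":34},{"dx":0,"dy":0,"dz":-20,"wx":0,"wy":0,"wz":0,"grip":34},{"dx":0,"dy":0,"dz":-40,"wx":0,"wy":0,"wz":0,"grip":34},{"dx":0,"dy":0,"dz":-40,"wx":0,"wy":0,"wz":0,"grip":34},{"dx":-33.4,"dy":-17.6,"dz":0,"wx":0,"wy":0,"wz":0,"grip":34},{"dx":-33.4,"dy":-17.6,"dz":0,"wx":0,"wy":0,"wz":0,"grip":34},{"dx":-33.4,"dy":-17.6,"dz":0,"wx":0,"wy":0,"wz":0,"grip":34},{"dx":-33.4,"dy":-17.6,"dz":0,"wx":0,"wy":0,"wz":0,"grip":34},{"dx":0,"dy":0,"dz":0,"wx":0,"wy":0,"wz":0,"grip":34},{"dx":0,"dy":0,"dz":0,"wx":0,"wy":0,"wz":0,"grip":34},{"dx":0,"dy":0,"dz":0,"wx":0,"wy":0,"wz":0,"grip":34}]'; python3 go.py "477.4,262.3,57"; python3 pun.py pu3.png
```

```text
time_s: 57.8
position: [554.9, 392.0, 60.2]
tcp_rot: [-0.0, 0.725, 0.688, 0.003]
contact_force: [-0.1, -0.0, 1.7]
opening: 15.3
grip_force: 30.0
time_s: 59.1
position: [477.8, 262.4, 159.0]
tcp_rot: [-0.0, 0.725, 0.689, 0.003]
contact_force: [-1.0, 0.2, -0.0]
opening: 33.8
grip_force: 0.0
at [477.8 262.4 159. ] O 33.8 shift [ -0.6  -0.7 102. ] pitch 0.18 yaw -2.97
P [477.8 262.4 159. ] [[0.052, 0.999, 0.003], [0.999, -0.052, 0.004], [0.005, 0.003, -1.0]]
setup_block 0.76 36.3 [477.1 263. ] [ 55.1 147.7] 86.9 5204
punch_stand 0.88 42.2 [528.9 372.1] [98.1 97.9] 81.8 7243
punch1 0.93 [189. 168. 211. 203.] top 90.9 c 431.5 265.4 r 7.9 223
punch1 0.86 [240. 174. 259. 205.] top 91.1 c 476.6 262.5 r 7.4 204
punch1 0.61 [311.  38. 349.  62.] top 93.0 c 556.1 390.9 r 8.0 252
stored0 0.66 [309.  90. 338. 106.] top 93.1 c 548.0 346.1 r 8.0 260
hole 0.93 [316.  98.] [548.5 346.4  42. ]
hole 0.89 [274.  95.] [505.9 350.1  42. ]
hole 0.7 [320.  55.] [553.8 390.   42. ]
```

The first punch is fully down: its top is at 93.0, the same as the stored one. Next, the middle punch.

```bash
python3 -m inch '[{"dx":0,"dy":-0.6,"dz":30,"wx":0,"wy":0,"wz":0,"grip":34},{"dx":0,"dy":0,"dz":30,"wx":0,"wy":0,"wz":0,"grip":34},{"dx":0,"dy":0,"dz":25,"wx":0,"wy":0,"wz":0,"grip":34},{"dx":0,"dy":0,"dz":17,"wx":0,"wy":0,"wz":0,"grip":34},{"dx":0,"dy":0,"dz":0,"wx":0,"wy":0,"wz":0,"grip":34},{"dx":0,"dy":0,"dz":0,"wx":0,"wy":0,"wz":0,"grip":34}]'; python3 -m inch '[{"dx":0,"dy":0,"dz":0,"wx":0,"wy":0,"wz":0,"grip":0},{"dx":0,"dy":0,"dz":0,"wx":0,"wy":0,"wz":0,"grip":0},{"dx":0,"dy":0,"dz":0,"wx":0,"wy":0,"wz":0,"grip":0},{"dx":0,"dy":0,"dz":0,"wx":0,"wy":0,"wz":0,"grip":0}]' 30;  python3 -m inch '[{"dx":0,"dy":0,"dz":-15,"wx":0,"wy":0,"wz":0,"grip":0},{"dx":0,"dy":0,"dz":-25,"wx":0,"wy":0,"wz":0,"grip":0},{"dx":0,"dy":0,"dz":-35,"wx":0,"wy":0,"wz":0,"grip":0},{"dx":0,"dy":0,"dz":-30,"wx":0,"wy":0,"wz":0,"grip":0},{"dx":34,"dy":6.2,"dz":0,"wx":0,"wy":0,"wz":0,"grip":0},{"dx":34,"dy":6.2,"dz":0,"wx":0,"wy":0,"wz":0,"grip":0},{"dx":34,"dy":6.2,"dz":0,"wx":0,"wy":0,"wz":0,"grip":0},{"dx":34,"dy":6.2,"dz":0,"wx":0,"wy":0,"wz":0,"grip":0},{"dx":0,"dy":0,"dz":25,"wx":0,"wy":0,"wz":0,"grip":0},{"dx":0,"dy":0,"dz":20,"wx":0,"wy":0,"wz":0,"grip":0},{"dx":0,"dy":0,"dz":0,"wx":0,"wy":0,"wz":0,"grip":0},{"dx":0,"dy":0,"dz":0,"wx":0,"wy":0,"wz":0,"grip":0}]'; python3 go.py "509.3,398.4,60"
```

```text
time_s: 60.0
position: [476.9, 262.2, 56.8]
tcp_rot: [-0.001, 0.725, 0.689, 0.002]
contact_force: [0.6, 0.3, 0.8]
opening: 34.1
grip_force: 0.0
time_s: 60.4
position: [477.4, 262.4, 58.0]
tcp_rot: [-0.0, 0.725, 0.688, 0.003]
contact_force: [-0.5, 0.3, 3.1]
opening: 15.1
grip_force: 30.0
time_s: 61.6
position: [508.2, 396.2, 117.4]
tcp_rot: [-0.001, 0.725, 0.688, 0.002]
contact_force: [0.5, -0.7, -0.8]
opening: 15.3
grip_force: 30.0
at [508.2 396.2 117.4] O 15.3 shift [ 2.1  0.9 57.4] pitch 0.08 yaw -2.99
```

```bash
python3 -m inch '[{"dx":2,"dy":1,"dz":12,"wx":0,"wy":0,"wz":0,"grip":0},{"dx":0,"dy":0,"dz":8,"wx":0,"wy":0,"wz":0,"grip":0},{"dx":0,"dy":0,"dz":0,"wx":0,"wy":0,"wz":0,"grip":0},{"dx":0,"dy":0,"dz":7,"wx":0,"wy":0,"wz":0,"grip":0},{"dx":0,"dy":0,"dz":7,"wx":0,"wy":0,"wz":0,"grip":0},{"dx":0,"dy":0,"dz":0,"wx":0,"wy":0,"wz":0,"grip":0}]';  python3 -m inch '[{"dx":0,"dy":0,"dz":7,"wx":0,"wy":0,"wz":0,"grip":0},{"dx":0,"dy":0,"dz":7,"wx":0,"wy":0,"wz":0,"grip":0},{"dx":0,"dy":0,"dz":6,"wx":0,"wy":0,"wz":0,"grip":0},{"dx":0,"dy":0,"dz":0,"wx":0,"wy":0,"wz":0,"grip":0}]'; python3 -m inch '[{"dx":0,"dy":0,"dz":2,"wx":0,"wy":0,"wz":0,"grip":0},{"dx":0,"dy":0,"dz":1.5,"wx":0,"wy":0,"wz":0,"grip":0},{"dx":0,"dy":0,"dz":0,"wx":0,"wy":0,"wz":0,"grip":0}]'
```

```text
time_s: 62.2
position: [508.8, 397.8, 81.5]
tcp_rot: [-0.001, 0.725, 0.688, 0.001]
contact_force: [-0.1, 0.8, -2.1]
opening: 15.6
grip_force: 30.0
time_s: 62.6
position: [508.9, 397.9, 61.4]
tcp_rot: [-0.001, 0.725, 0.688, 0.001]
contact_force: [0.3, 0.4, -1.0]
opening: 15.5
grip_force: 30.0
time_s: 62.9
position: [509.9, 398.6, 60.1]
tcp_rot: [-0.0, 0.725, 0.688, 0.002]
contact_force: [-0.7, -0.6, -0.6]
opening: 15.5
grip_force: 30.0
```

```bash
python3 -m inch '[{"dx":0,"dy":0,"dz":1.5,"wx":0,"wy":0,"wz":0,"grip":0},{"dx":0,"dy":0,"dz":0,"wx":0,"wy":0,"wz":0,"grip":0}]'; python3 -m inch '[{"dx":0,"dy":0,"dz":0,"wx":0,"wy":0,"wz":0,"grip":34},{"dx":0,"dy":0,"dz":0,"wx":0,"wy":0,"wz":0,"grip":34},{"dx":0,"dy":0,"dz":0,"wx":0,"wy":0,"wz":0,"grip":34},{"dx":0,"dy":0,"dz":-20,"wx":0,"wy":0,"wz":0,"grip":34},{"dx":0,"dy":0,"dz":-40,"wx":0,"wy":0,"wz":0,"grip":34},{"dx":0,"dy":0,"dz":-40,"wx":0,"wy":0,"wz":0,"grip":34},{"dx":-34.3,"dy":-17.8,"dz":0,"wx":0,"wy":0,"wz":0,"grip":34},{"dx":-34.3,"dy":-17.8,"dz":0,"wx":0,"wy":0,"wz":0,"grip":34},{"dx":-34.3,"dy":-17.8,"dz":0,"wx":0,"wy":0,"wz":0,"grip":34},{"dx":-34.3,"dy":-17.8,"dz":0,"wx":0,"wy":0,"wz":0,"grip":34},{"dx":0,"dy":0,"dz":0,"wx":0,"wy":0,"wz":0,"grip":34},{"dx":0,"dy":0,"dz":0,"wx":0,"wy":0,"wz":0,"grip":34},{"dx":0,"dy":0,"dz":0,"wx":0,"wy":0,"wz":0,"grip":34}]'; python3 go.py "431.5,265.2,57"; python3 pun.py pu4.png
```

```text
time_s: 63.1
position: [510.0, 398.8, 60.0]
tcp_rot: [-0.0, 0.725, 0.688, 0.003]
contact_force: [-1.4, -0.8, 4.7]
opening: 15.5
grip_force: 30.0
time_s: 64.4
position: [431.9, 265.6, 157.8]
tcp_rot: [-0.0, 0.725, 0.689, 0.003]
contact_force: [-0.2, -1.0, 0.3]
opening: 33.9
grip_force: 0.0
at [431.9 265.6 157.8] O 33.9 shift [ -0.9  -0.7 100.8] pitch 0.16 yaw -2.97
P [431.9 265.6 157.8] [[0.052, 0.999, 0.003], [0.999, -0.052, 0.004], [0.004, 0.003, -1.0]]
setup_block 0.75 36.3 [477.  262.5] [ 55.5 148.9] 86.9 5622
punch_stand 0.79 42.2 [527.9 372.4] [97.7 99.5] 81.6 6220
punch1 0.64 [313.  34. 346.  61.] top 93.1 c 510.6 397.7 r 7.7 234
punch1 0.64 [355.  43. 396.  67.] top 92.9 c 555.9 390.8 r 8.1 211
stored0 0.65 [352.  95. 387. 114.] top 93.0 c 547.7 346.3 r 8.0 233
hole 0.75 [363.  59.] [554.2 391.2  42. ]
hole 0.74 [326.  76.] [512.9 371.6  42. ]
hole 0.66 [322.  51.] [510.3 397.4  42. ]
hole 0.63 [318.  94.] [504.3 353.2  42. ]
```

```bash
python3 -m inch '[{"dx":-0.5,"dy":-0.6,"dz":30,"wx":0,"wy":0,"wz":0,"grip":34},{"dx":0,"dy":0,"dz":30,"wx":0,"wy":0,"wz":0,"grip":34},{"dx":0,"dy":0,"dz":25,"wx":0,"wy":0,"wz":0,"grip":34},{"dx":0,"dy":0,"dz":16,"wx":0,"wy":0,"wz":0,"grip":34},{"dx":0,"dy":0,"dz":0,"wx":0,"wy":0,"wz":0,"grip":34},{"dx":0,"dy":0,"dz":0,"wx":0,"wy":0,"wz":0,"grip":34}]'; python3 -m inch '[{"dx":0,"dy":0,"dz":0,"wx":0,"wy":0,"wz":0,"grip":0},{"dx":0,"dy":0,"dz":0,"wx":0,"wy":0,"wz":0,"grip":0},{"dx":0,"dy":0,"dz":0,"wx":0,"wy":0,"wz":0,"grip":0},{"dx":0,"dy":0,"dz":0,"wx":0,"wy":0,"wz":0,"grip":0}]' 30;  python3 -m inch '[{"dx":0,"dy":0,"dz":-15,"wx":0,"wy":0,"wz":0,"grip":0},{"dx":0,"dy":0,"dz":-25,"wx":0,"wy":0,"wz":0,"grip":0},{"dx":0,"dy":0,"dz":-35,"wx":0,"wy":0,"wz":0,"grip":0},{"dx":0,"dy":0,"dz":-30,"wx":0,"wy":0,"wz":0,"grip":0},{"dx":30.5,"dy":22.1,"dz":0,"wx":0,"wy":0,"wz":0,"grip":0},{"dx":30.5,"dy":22.1,"dz":0,"wx":0,"wy":0,"wz":0,"grip":0},{"dx":30.5,"dy":22.1,"dz":0,"wx":0,"wy":0,"wz":0,"grip":0},{"dx":0,"dy":0,"dz":25,"wx":0,"wy":0,"wz":0,"grip":0},{"dx":0,"dy":0,"dz":20,"wx":0,"wy":0,"wz":0,"grip":0},{"dx":0,"dy":0,"dz":0,"wx":0,"wy":0,"wz":0,"grip":0},{"dx":0,"dy":0,"dz":0,"wx":0,"wy":0,"wz":0,"grip":0},{"dx":0,"dy":0,"dz":0,"wx":0,"wy":0,"wz":0,"grip":0}]'; python3 go.py "502.6,352.9,60"
```

```text
time_s: 65.3
position: [431.0, 264.9, 56.7]
tcp_rot: [-0.001, 0.725, 0.689, 0.002]
contact_force: [0.1, 0.5, -0.2]
opening: 34.3
grip_force: 0.0
time_s: 65.7
position: [431.4, 265.1, 57.8]
tcp_rot: [-0.0, 0.725, 0.688, 0.003]
contact_force: [-0.4, 0.2, 2.2]
opening: 15.3
grip_force: 30.0
time_s: 66.9
position: [502.3, 352.7, 118.6]
tcp_rot: [-0.0, 0.725, 0.688, 0.003]
contact_force: [-0.9, 0.1, -1.0]
opening: 15.3
grip_force: 30.0
at [502.3 352.7 118.6] O 15.3 shift [-0.   0.1 58.6] pitch 0.24 yaw -2.99
```

```bash
python3 -m inch '[{"dx":0,"dy":0,"dz":12,"wx":0,"wy":0,"wz":0,"grip":0},{"dx":0,"dy":0,"dz":8,"wx":0,"wy":0,"wz":0,"grip":0},{"dx":0,"dy":0,"dz":0,"wx":0,"wy":0,"wz":0,"grip":0},{"dx":0,"dy":0,"dz":7,"wx":0,"wy":0,"wz":0,"grip":0},{"dx":0,"dy":0,"dz":7,"wx":0,"wy":0,"wz":0,"grip":0},{"dx":0,"dy":0,"dz":0,"wx":0,"wy":0,"wz":0,"grip":0}]';  python3 -m inch '[{"dx":0,"dy":0,"dz":7,"wx":0,"wy":0,"wz":0,"grip":0},{"dx":0,"dy":0,"dz":7,"wx":0,"wy":0,"wz":0,"grip":0},{"dx":0,"dy":0,"dz":7,"wx":0,"wy":0,"wz":0,"grip":0},{"dx":0,"dy":0,"dz":0,"wx":0,"wy":0,"wz":0,"grip":0}]'; python3 -m inch '[{"dx":0,"dy":0,"dz":2,"wx":0,"wy":0,"wz":0,"grip":0},{"dx":0,"dy":0,"dz":1.5,"wx":0,"wy":0,"wz":0,"grip":0},{"dx":0,"dy":0,"dz":0,"wx":0,"wy":0,"wz":0,"grip":0}]'; python3 -m inch '[{"dx":0,"dy":0,"dz":1.5,"wx":0,"wy":0,"wz":0,"grip":0},{"dx":0,"dy":0,"dz":0,"wx":0,"wy":0,"wz":0,"grip":0}]'
```

```text
time_s: 67.5
position: [500.9, 352.1, 81.3]
tcp_rot: [-0.001, 0.725, 0.688, 0.001]
contact_force: [-0.6, 0.4, -0.6]
opening: 15.4
grip_force: 30.0
time_s: 67.9
position: [501.0, 352.2, 60.4]
tcp_rot: [-0.001, 0.725, 0.688, 0.001]
contact_force: [0.1, 0.4, -1.2]
opening: 15.6
grip_force: 30.0
time_s: 68.2
position: [502.0, 352.8, 59.8]
tcp_rot: [-0.0, 0.725, 0.688, 0.002]
contact_force: [-1.7, -0.5, 3.1]
opening: 15.5
grip_force: 30.0
time_s: 68.4
position: [502.1, 352.9, 59.7]
tcp_rot: [-0.0, 0.725, 0.688, 0.003]
contact_force: [-3.9, -2.3, 9.0]
opening: 15.5
grip_force: 30.0
```

Seated. Releasing, retreating up and back, and checking the whole scene.

```bash
python3 -m inch '[{"dx":0,"dy":0,"dz":-1.5,"wx":0,"wy":0,"wz":0,"grip":34},{"dx":0,"dy":0,"dz":0,"wx":0,"wy":0,"wz":0,"grip":34},{"dx":0,"dy":0,"dz":0,"wx":0,"wy":0,"wz":0,"grip":34},{"dx":0,"dy":0,"dz":-20,"wx":0,"wy":0,"wz":0,"grip":34},{"dx":0,"dy":0,"dz":-40,"wx":0,"wy":0,"wz":0,"grip":34},{"dx":0,"dy":0,"dz":-40,"wx":0,"wy":0,"wz":0,"grip":34},{"dx":-35,"dy":-15,"dz":-10,"wx":0,"wy":0,"wz":0,"grip":34},{"dx":-35,"dy":-15,"dz":-10,"wx":0,"wy":0,"wz":0,"grip":34},{"dx":-35,"dy":-15,"dz":-10,"wx":0,"wy":0,"wz":0,"grip":34},{"dx":0,"dy":0,"dz":0,"wx":0,"wy":0,"wz":0,"grip":34},{"dx":0,"dy":0,"dz":0,"wx":0,"wy":0,"wz":0,"grip":34},{"dx":0,"dy":0,"dz":0,"wx":0,"wy":0,"wz":0,"grip":34}]'; python3 pun.py pu5.png; for q in plate_plain plate_blue plate_gold; do python3 up.py $q; done; python3 - <<'E'
from h import *
a=ctrl.get_image("side")["image"];b=ctrl.get_image("scene")["image"]
cv2.imwrite("pics/fin.png",np.hstack([cv2.resize(a[130:380,100:400],(400,333)),cv2.resize(b[130:290,130:420],(400,333))])[:,:,::-1])
E
```

```text
time_s: 69.6
position: [451.2, 250.3, 187.3]
tcp_rot: [-0.001, 0.725, 0.689, 0.002]
contact_force: [0.6, -0.1, 0.7]
opening: 34.0
grip_force: 0.0
P [451.2 250.3 187.3] [[0.052, 0.999, 0.001], [0.999, -0.052, 0.004], [0.004, 0.001, -1.0]]
setup_block 0.67 36.3 [477.3 262.2] [ 56.1 147.8] 86.7 5307
punch_stand 0.59 42.2 [527.8 372.6] [98.9 99.3] 82.1 5312
punch1 0.89 [330.  33. 362.  54.] top 93.1 c 555.6 390.9 r 7.8 191
punch1 0.8 [290.  25. 316.  50.] top 93.2 c 510.8 397.5 r 8.1 213
punch1 0.69 [287.  72. 307.  90.] top 93.2 c 502.7 351.7 r 7.7 198
stored0 0.83 [329.  79. 354.  94.] top 93.1 c 546.6 346.2 r 7.4 180
hole 0.84 [295.  82.] [504.7 351.8  42. ]
hole 0.82 [298.  42.] [509.9 396.6  42. ]
hole 0.61 [338.  48.] [555.2 391.   42. ]
hole 0.55 [337.  87.] [551.9 346.5  42. ]
scene 0.88 [[351.0, -623.0, 16.0], [387.0, -580.0, 19.0], [418.0, -530.0, 22.0]] n [-0.01 -0.    1.  ]
scene 0.85 [[320.0, -217.0, 16.0], [367.0, -175.0, 19.0], [413.0, -131.0, 22.0]] n [-0.    0.01 -1.  ]
scene 0.83 [[557.0, -368.0, 25.0], [566.0, -332.0, 74.0], [572.0, -283.0, 103.0]] n [-0.99  0.06  0.14]
side 0.91 [[311.0, -219.0, 13.0], [360.0, -145.0, 18.0], [384.0, -114.0, 20.0]] n [-0.01  0.02  1.  ]
side 0.68 [[407.0, 237.0, 7.0], [467.0, 276.0, 34.0], [540.0, 292.0, 37.0]] n [0.   0.28 0.96]
side 0.63 [[551.0, -356.0, 55.0], [558.0, -315.0, 90.0], [563.0, -279.0, 102.0]] n [-0.99  0.03  0.14]
scene 0.92 [[497.0, -365.0, 24.0], [501.0, -333.0, 75.0], [504.0, -283.0, 102.0]] n [ 1.   -0.04 -0.  ]
side 0.7 [[739.0, 32.0, 2.0], [793.0, 86.0, 32.0], [838.0, 138.0, 58.0]] n [-0.06  0.08 -1.  ]
side 0.38 [[492.0, -318.0, 57.0], [494.0, -280.0, 81.0], [498.0, -275.0, 92.0]] n [-0.99  0.1  -0.01]
scene 0.57 [[437.0, -363.0, 21.0], [441.0, -334.0, 82.0], [445.0, -281.0, 103.0]] n [ 1.   -0.05 -0.  ]
scene 0.48 [[487.0, 316.0, 13.0], [559.0, 336.0, 36.0], [581.0, 397.0, 46.0]] n [-0.13  0.13 -0.98]
```

View pics/fin.png

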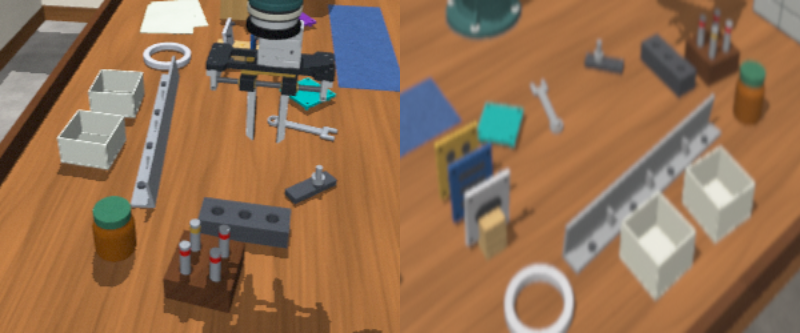

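In the last picture the three red punches stand in the stand with the brass one, tops all at 93 (left half, (205,250)), and the block is empty. All plates are in the rack (right half, (475,195)). The plain plate now leans about 8° in its slot, although it stood upright right after release, so it was probably knocked. Time is ample, so I'll square it up.

```bash
python3 -m inch '[{"dx":-40.4,"dy":9.9,"dz":0,"wx":0,"wy":0,"wz":0,"grip":36},{"dx":-40.4,"dy":9.9,"dz":0,"wx":0,"wy":0,"wz":0,"grip":36},{"dx":-40.4,"dy":9.9,"dz":0,"wx":0,"wy":0,"wz":0,"grip":36},{"dx":-40.4,"dy":9.9,"dz":0,"wx":0,"wy":0,"wz":0,"grip":36},{"dx":-40.4,"dy":9.9,"dz":0,"wx":0,"wy":0,"wz":0,"grip":36},{"dx":-40.4,"dy":9.9,"dz":0,"wx":0,"wy":0,"wz":0,"grip":36},{"dx":-40.4,"dy":9.9,"dz":0,"wx":0,"wy":0,"wz":0,"grip":36},{"dx":-40.4,"dy":9.9,"dz":0,"wx":0,"wy":0,"wz":0,"grip":36},{"dx":-40.4,"dy":9.9,"dz":0,"wx":0,"wy":0,"wz":0,"grip":36},{"dx":-40.4,"dy":9.9,"dz":0,"wx":0,"wy":0,"wz":0,"grip":36},{"dx":-40.4,"dy":9.9,"dz":0,"wx":0,"wy":0,"wz":0,"grip":36},{"dx":-40.4,"dy":9.9,"dz":0,"wx":0,"wy":0,"wz":0,"grip":36},{"dx":-40.4,"dy":9.9,"dz":0,"wx":0,"wy":0,"wz":0,"grip":36},{"dx":-40.4,"dy":9.9,"dz":0,"wx":0,"wy":0,"wz":0,"grip":36},{"dx":0,"dy":0,"dz":0,"wx":0,"wy":0,"wz":0,"grip":36},{"dx":0,"dy":0,"dz":0,"wx":0,"wy":0,"wz":0,"grip":36}]'; python3 go.py "562,-322.5,80"; python3 - <<'E'
from h import *
d,P,R=wrist()
for x in ctrl.masks_of("wrist","plate_plain")[:3]:
    c=wcloud(d,P,R,er(x["region"],2))
    if len(c)>30:
        hi=np.percentile(c[:,2],97); t=c[c[:,2]>hi-4]; print(round(x["score"],2),hi.round(1),"top",np.percentile(t,[3,50,97],axis=0).round(1).tolist(),len(t))
E
```

```text
time_s: 72.2
position: [559.7, -322.9, 185.4]
tcp_rot: [-0.001, 0.726, 0.688, 0.002]
contact_force: [0.1, -0.4, -0.1]
opening: 35.7
grip_force: 0.0
at [ 559.7 -322.9  185.4] O 35.7 shift [  0.    2.1 105.4] pitch 0.05 yaw -3.07
0.69 103.0 top [[562.1, -364.9, 100.2], [567.3, -320.9, 101.9], [572.4, -280.3, 103.2]] 813
0.6 19.7 top [[317.5, -221.9, 16.6], [366.6, -174.2, 18.2], [414.0, -125.5, 19.7]] 4017
```

```bash
python3 -m inch '[{"dx":0,"dy":3.5,"dz":25,"wx":0,"wy":0,"wz":0,"grip":40},{"dx":0,"dy":0,"dz":25,"wx":0,"wy":0,"wz":0,"grip":40},{"dx":0,"dy":0,"dz":25,"wx":0,"wy":0,"wz":0,"grip":40},{"dx":0,"dy":0,"dz":20,"wx":0,"wy":0,"wz":0,"grip":40},{"dx":0,"dy":0,"dz":8,"wx":0,"wy":0,"wz":0,"grip":40},{"dx":0,"dy":0,"dz":0,"wx":0,"wy":0,"wz":0,"grip":40}]'; python3 -m inch '[{"dx":0,"dy":0,"dz":0,"wx":0,"wy":0,"wz":0,"grip":14},{"dx":0,"dy":0,"dz":0,"wx":0,"wy":0,"wz":0,"grip":14},{"dx":0,"dy":0,"dz":0,"wx":0,"wy":0,"wz":0,"grip":14},{"dx":0,"dy":-2,"dz":0,"wx":0,"wy":0,"wz":0,"grip":14},{"dx":0,"dy":-2,"dz":0,"wx":0,"wy":0,"wz":0,"grip":10},{"dx":0,"dy":0,"dz":0,"wx":0,"wy":0,"wz":0,"grip":0},{"dx":0,"dy":0,"dz":0,"wx":0,"wy":0,"wz":0,"grip":0},{"dx":0,"dy":0,"dz":0,"wx":0,"wy":0,"wz":0,"grip":0}]' 15; python3 go.py "558.4,-322.5,80"
```

```text
time_s: 72.9
position: [563.3, -320.5, 82.3]
tcp_rot: [-0.002, 0.725, 0.689, 0.002]
contact_force: [0.5, -0.4, 0.3]
opening: 40.3
grip_force: 0.0
time_s: 73.7
position: [559.2, -322.2, 83.6]
tcp_rot: [-0.001, 0.725, 0.688, 0.002]
contact_force: [-3.2, -0.2, 3.0]
opening: 8.5
grip_force: 15.0
at [ 559.2 -322.2   83.6] O 8.5 shift [-0.4 -0.8  3.6] pitch 0.06 yaw -3.0
```

```bash
python3 -m inch '[{"dx":0,"dy":-1,"dz":1.5,"wx":0,"wy":0,"wz":0,"grip":0},{"dx":0,"dy":0,"dz":0,"wx":0,"wy":0,"wz":0,"grip":0},{"dx":0,"dy":0,"dz":0,"wx":0,"wy":0,"wz":0,"grip":0}]' 30; python3 -m inch '[{"dx":0,"dy":0,"dz":0,"wx":0,"wy":0,"wz":0,"grip":12},{"dx":0,"dy":0,"dz":0,"wx":0,"wy":0,"wz":0,"grip":18},{"dx":0,"dy":0,"dz":0,"wx":0,"wy":0,"wz":0,"grip":26},{"dx":0,"dy":0,"dz":0,"wx":0,"wy":0,"wz":0,"grip":26},{"dx":0,"dy":0,"dz":-20,"wx":0,"wy":0,"wz":0,"grip":26},{"dx":0,"dy":0,"dz":-40,"wx":0,"wy":0,"wz":0,"grip":26},{"dx":0,"dy":0,"dz":-40,"wx":0,"wy":0,"wz":0,"grip":26},{"dx":40,"dy":0,"dz":0,"wx":0,"wy":0,"wz":0,"grip":26},{"dx":40,"dy":0,"dz":0,"wx":0,"wy":0,"wz":0,"grip":26},{"dx":40,"dy":0,"dz":0,"wx":0,"wy":0,"wz":0,"grip":26},{"dx":0,"dy":0,"dz":0,"wx":0,"wy":0,"wz":0,"grip":26},{"dx":0,"dy":0,"dz":0,"wx":0,"wy":0,"wz":0,"grip":26},{"dx":0,"dy":0,"dz":0,"wx":0,"wy":0,"wz":0,"grip":26}]'; for q in plate_plain plate_blue plate_gold; do python3 up.py $q | grep scene; done
```

```text
time_s: 74.0
position: [558.6, -322.3, 83.6]
tcp_rot: [-0.0, 0.725, 0.688, 0.002]
contact_force: [-3.3, 1.0, 7.4]
opening: 8.4
grip_force: 29.8
time_s: 75.3
position: [564.8, -203.3, 182.0]
tcp_rot: [-0.0, 0.726, 0.688, 0.002]
contact_force: [0.4, 0.8, -0.2]
opening: 26.1
grip_force: 0.0
scene 0.97 [[347.0, -622.0, 16.0], [387.0, -578.0, 19.0], [419.0, -529.0, 22.0]] n [ 0. -0. -1.]
scene 0.81 [[554.0, -365.0, 30.0], [557.0, -329.0, 72.0], [561.0, -284.0, 102.0]] n [ 1.   -0.05 -0.  ]
scene 0.58 [[319.0, -219.0, 16.0], [366.0, -176.0, 19.0], [412.0, -129.0, 22.0]] n [ 0.  0. -1.]
scene 0.97 [[497.0, -365.0, 25.0], [500.0, -334.0, 79.0], [504.0, -283.0, 102.0]] n [ 1.   -0.05 -0.  ]
scene 0.57 [[436.0, -362.0, 26.0], [441.0, -333.0, 81.0], [446.0, -280.0, 103.0]] n [-1.    0.06 -0.  ]
```

All three plates stand square in their slots, so I'm handing in.

```bash
python3 -c "
from plant import ctrl
print(ctrl.hand_in())"
```

```text
the job is handed in; nothing more can be done
None
```

I handed the job in at about 75 s: the plain, blue and gold plates stand upright in the three rack slots (I squared the plain one up again after finding it leaning about 8°), and all three red-banded punches are fully down in the punch stand, with the brass one left in place; `hand_in()` gave no verdict.

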